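# Blow out and close a tile mould

## Robot

A 7-joint arm with a two-finger parallel gripper is mounted at the origin on the work surface. World frame = base frame: x ahead of the robot, y to its left, z up, the work surface at z = 0. Lengths are in m, angles in rad, forces in N, time in s.
With the tool pointing down it reaches from about 0.4 to 0.925 m from the base axis. Payload 4.1 kg.
Tool frame: the origin (TCP) lies on the centre line of the jaws, within the pads' length; the fingertips stand 22 mm ahead of it and the grasp point (between the pads) lies 3 mm ahead of it; z points along the fingers, y is the direction in which the jaws open and shut (so a half turn about z gives the same grasp; the last joint's range is limited). The gripper opens to 85 mm and grips with 20 to 120 N. Pads are 22 mm wide; open, the fingers measure 114 mm over their backs; the gripper's body (76 mm by 85 mm) begins 54 mm behind the grasp point. The pads swing forward as they close: fully open they stand 13 mm farther back than shut.
Start: joints at [-1.214, 0.398, 0.045, 1.537, -0.019, 1.207, -0.051], TCP at [0.286, 0.584, 0.253] pointing down, gripper open.
Joint ranges: [-2.82, 2.82], [-0.49, 2.23], [-1.37, 1.46], [0, 2.46], [-1.36, 4.5], [0.23, 2], [-2.94, 2.94]. Speed limits (rad/s): [2.57, 2.57, 3.14, 3.14, 3.14, 3.14, 3.14].

## Interface

Orientations are given as a unit quaternion [x, y, z, w].
In Python, from workcell import ctrl gives the robot as it stands.
- The arm moves only by the shell command python3 -m handwheel 'ROWS' [OPENING] [FORCE]. ROWS is JSON, a list of rows, each an object of numbers: "tx", "ty", "tz": the shift along the tool's x, y, z each as a share of 15 cm, from -1 to 1; "rx", "ry", "rz": the turn, a rotation vector about the tool's x, y, z each as a share of 45 degrees, from -1 to 1. In form: [{"tx": .., "ty": .., "tz": .., "rx": .., "ry": .., "rz": ..}, ...]. A call has exactly 5 rows; each row is the pose to reach, as a shift and turn from the pose measured when the call began, along the tool's axes at that moment; what a row does not reach only later rows make up. A row lasts 1/12 s, in which the tool goes at most 41.7 mm and 7.16 degrees, less where a joint would pass 70% of its speed; a pose out of reach is approached as far as the arm can. A call with a number of a shift or a turn outside -1 to 1 is refused whole. A call with a gripper value outside its range is refused whole. OPENING is the closure, from -1 (fully open) to 1 (shut), set as the call begins (- or left out, the last holds). The fingers move at their own pace and stop on an object; FORCE is the grip in N (left out, the last holds). Time passes only in rows, so rows that repeat a pose let the fingers close, or fill a call up. It gives the time, the measured TCP pose, the force and the opening at its end, in the units of the state.
- ctrl.state(): the state, without advancing time (a new reading comes with each control period).
- ctrl.read_camera(name): name is "scene" or "side" or "wrist"; returns the picture (400x640x3 uint8, red, green, blue); there is no depth.
- ctrl.get_calibration(name): a dict with "intrinsics" (3x3 intrinsics, pixels), "origin" and "orientation" of the camera in the world. Camera axes: x right, y down, z forward; pixel columns grow to the right and rows downward; lengths in m; the calibration is good to about 2 mm. A picture is of the moment at which its call begins: read the wrist's pose just before it. get_calibration takes no time and is no camera call; for the wrist camera it gives the pose at the moment of the call.
- ctrl.sign_off(): hands the job in, once; it reports no verdict.
The state is a dict: "time": time; "joint_positions": joint angles; "qd": joint speeds; "joint_torque": joint torques, N m; "ee_pos": TCP position; "orientation": TCP orientation; "force": force on the tool from outside, world axes, zero at the start; "moment": the same for the moment, N m; "width": opening from 0.0 (shut) to 1.0 (fully open).
Only numpy, scipy, OpenCV 4.12 (cv2) and the standard library are available. Lean on these libraries where they do the work, as an engineer would, in place of code of your own. Each camera call takes 0.05 s, during which the arm holds its last target.

## Task

Take the air duster from its stand, hold its nozzle still for a good second and a half about 4 cm above the middle of the open mould's cavity, pointing straight down, to blow the crumbs out, and put it back upright in its stand. Then fit the upper mould half on the two dowels (wide hole over the thick dowel), flat against the lower half, and press the pair down on its sprung base through at least two thirds of its 12 mm travel. Finish holding it pressed down like that, do not let go, and leave everything else on the bench where it is.

Things in the scene. Friction and masses are not known exactly. Their poses are not given: they have to be found in the camera images.
- duster: Cordless air duster, upright pen shape, 0.13 kg: grey plastic cylinder 28 mm in diameter and 100 mm tall, with a steel nozzle 10 mm in diameter and 70 mm long below it, tapering to 5 mm at the tip. Origin: centre of the cylinder's underside (the shoulder that rests on the stand); z points up along the axis, nozzle tip at z = -70 mm
- nozzle (a point): tip of the duster's nozzle, 70 mm below the duster's origin on its axis
- stand: fixed pale wooden block 80 x 80 mm, 75 mm tall, with a vertical hole 16 mm in diameter through its middle in which the duster's nozzle stands, the shoulder resting on the block's top. It stands on one side of the mould, left or right, the upper half on the other. Origin: centre of its underside, on the bench
- cavity (a point): centre of the mouth of the cavity in the lower mould half, in the plane of its flat upper face (62 mm above the bench when not pressed). The lower half is a pale wooden block 90 mm (x) by 160 mm (y) by 30 mm with a cavity 56 x 70 mm, 8 mm deep, on a fixed sprung plywood base 110 x 190 mm. z up, y towards the thick dowel
- dowel_thick (a point): foot of the thick dowel, on its axis at the level of the lower half's face: diameter 18 mm, rising 20 mm above the face, the last 8 mm tapering to 10 mm; 58 mm from the cavity's centre
- dowel_thin (a point): foot of the thin dowel, likewise: diameter 10 mm, rising 20 mm, the last 6 mm tapering to 4 mm; 58 mm from the cavity's centre on the other side
- mould_low (a joint): how far the lower half is pressed down on its springs (m): 0 at rest, 0.012 at the stop. It starts to sink under about 5 N and then takes 1.2 N more per mm, about 20 N at the stop; the weight of the upper half counts towards this but alone does not move it
- mould_top: Upper mould half, loose, lying face down on the bench: pale wooden plate 90 mm (x) by 160 mm (y) by 24 mm with two through holes, and on its top a central grip rib 22 mm thick (x), 60 mm long (y), 40 mm high (from z = 24 to 64 mm). 0.25 to 0.46 kg. Origin: centre of its underside; z up, y towards the thick hole
- hole_thick (a point): centre of the 21 mm hole for the thick dowel, at the underside of the upper half, 58 mm from its origin
- hole_thin (a point): centre of the 13 mm hole for the thin dowel, at the underside of the upper half, 58 mm from its origin on the other side
- batten: bystander: square wooden batten 12 x 200 x 12 mm lying on the bench; origin under its centre
- grey_box: bystander: open grey plastic box 70 x 120 x 60 mm; origin under its centre
- foam_offcut: bystander: foam slab 90 x 120 x 30 mm; origin under its centre
- wood_block: bystander: small wooden block 30 x 35 x 22 mm; origin under its centre
- knife: bystander: craft knife, handle 120 x 18 x 12 mm with a steel blade sticking out 40 mm, lying on the bench; origin under the middle of its handle, x along the blade
- glue: bystander: white plastic glue bottle, 52 mm across, 130 mm tall, upright; origin under its centre
- beaker: bystander: black plastic cup, 72 mm across, 70 mm tall, upright; origin under its centre
Things that resemble listed ones, but are neither listed nor needed, are in the scene too. There is more than one size of the duster; the job needs the smaller. What is shaped like the mould_top but red is not meant.

How it is judged:
By the outcome, as a careful person would: the job done as asked, in the order asked, and still so for the second after the job is handed in, while the arm keeps its last pose, push and grip.
It also fails if it takes over 67 s, if anything falls off the work surface, if the arm or the gripper's body presses on something with over 40 N, if the wrist force passes 120 N, or if a joint passes its speed limit or range.

## Working session

There is one attempt and no reset: what is moved stays moved. The work goes in short steps, Python scripts to look and compute and a shell command to move; the robot and the scene stay as the last step left them, time stands still between calls to the robot, and variables do not carry over. Pictures are saved under pics/ and viewed, and the job is handed in when it is done.

```bash
mkdir -p pics; ls
python3 - <<'E'
from workcell import ctrl
import cv2
print(ctrl.state())
for n in ["scene","side","wrist"]:
    im=ctrl.read_camera(n); cv2.imwrite(f"pics/{n}0.png",im[:,:,::-1]); print(n,ctrl.get_calibration(n))
E
```

```text
pics
{'time': 0.0, 'joint_positions': array([-1.21401267,  0.39922675,  0.04506023,  1.5378992 , -0.01872353,
        1.20690323, -0.05068533]), 'qd': array([-6.84995343e-04,  9.39134815e-04,  1.63988323e-03, -3.19058184e-06,
       -9.93282787e-04,  1.43887414e-03,  1.02490629e-03]), 'joint_torque': array([-4.05520459e-04, -4.75113881e+01,  1.36461988e+00, -2.54218340e+01,
        1.17536233e-02,  9.23085725e-03,  1.87549909e-05]), 'ee_pos': array([0.28582935, 0.58311101, 0.25223296]), 'orientation': array([ 2.25878604e-01,  9.74154937e-01, -9.93651438e-04, -1.64561344e-04]), 'force': array([-0.35330864,  0.12703695, -0.01981177]), 'moment': array([-0.05035668,  0.02972008,  0.03834107]), 'width': 0.9974362129472981}
scene {'intrinsics': array([[471.6719287 ,   0.        , 313.15483828],
       [  0.        , 471.6719287 , 200.22344236],
       [  0.        ,   0.        ,   1.        ]]), 'origin': array([1.18016013, 0.00280949, 1.15294862]), 'orientation': array([ 0.67721578,  0.6809022 , -0.1964945 , -0.19784056])}
side {'intrinsics': array([[475.7513818 ,   0.        , 324.40699792],
       [  0.        , 475.7513818 , 194.14633465],
       [  0.        ,   0.        ,   1.        ]]), 'origin': array([ 0.08102451, -0.8550279 ,  1.16040813]), 'orientation': array([ 0.90638611, -0.2176014 ,  0.08873081, -0.35105654])}
wrist {'intrinsics': array([[337.80498929,   0.        , 320.97139702],
       [  0.        , 337.80498929, 205.15966811],
       [  0.        ,   0.        ,   1.        ]]), 'origin': array([0.21633171, 0.61770432, 0.37382616]), 'orientation': array([0.83818728, 0.52297512, 0.08072537, 0.13199437])}
```

View pics/scene0.png

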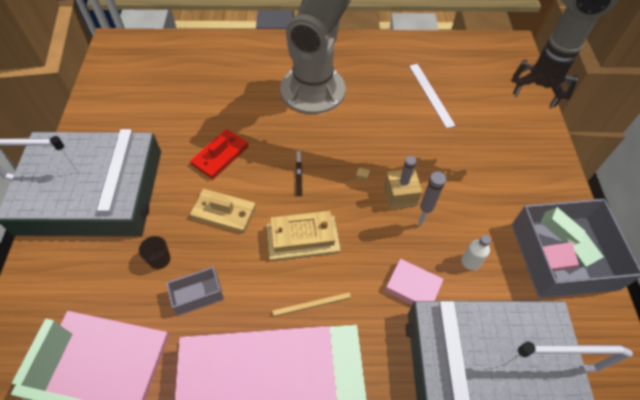

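View pics/side0.png

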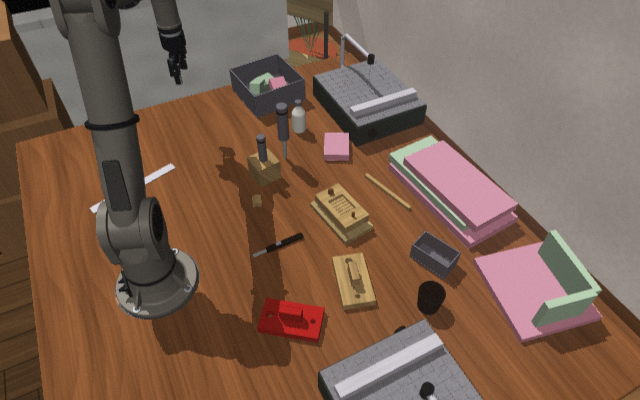

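View pics/wrist0.png

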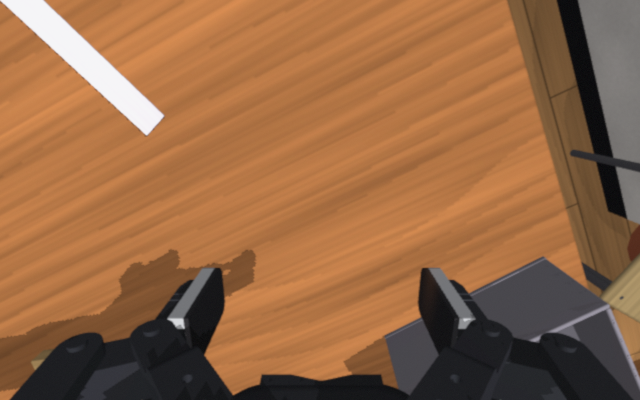

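The scene view shows the small duster in its stand (~405,185), the large duster just beside it (~432,195), the lower mould (~303,235), the upper half (~222,210), and the red decoy at (220,153). I'll enlarge these.

Run:
```python
import cv2
a=cv2.imread("pics/scene0.png"); b=cv2.imread("pics/side0.png")
def c(im,x0,y0,x1,y1,s,n): cv2.imwrite(n,cv2.resize(im[y0:y1,x0:x1],None,fx=s,fy=s,interpolation=cv2.INTER_CUBIC))
c(a,180,180,350,265,4.7,"pics/sc_m.png"); c(a,370,145,460,235,6,"pics/sc_d.png")
c(b,235,90,305,190,6,"pics/si_d.png"); c(b,300,175,400,315,4.2,"pics/si_m.png")
```

```text
(no output)
```

View pics/sc_m.png

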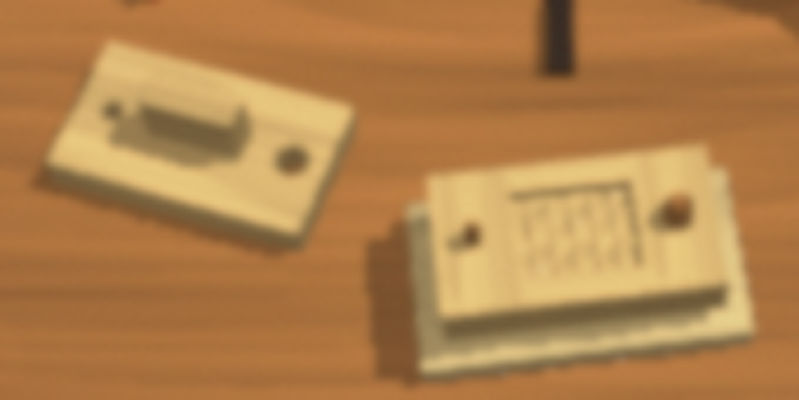

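View pics/sc_d.png

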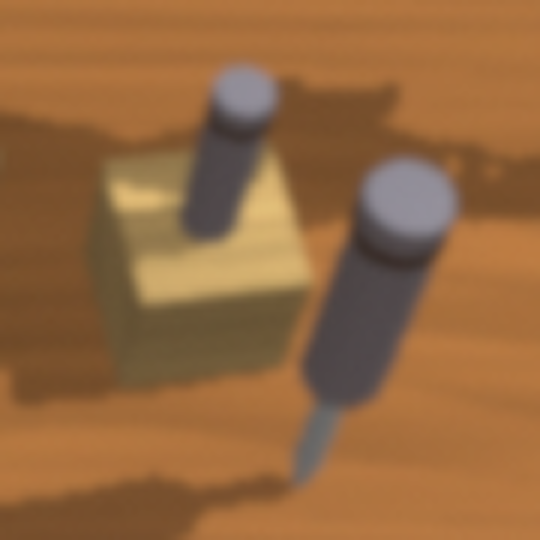

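View pics/si_d.png

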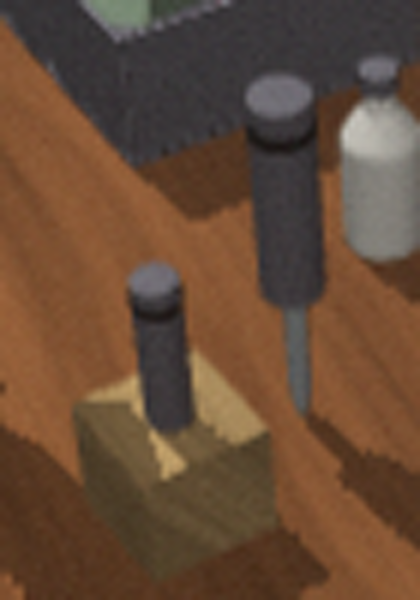

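View pics/si_m.png

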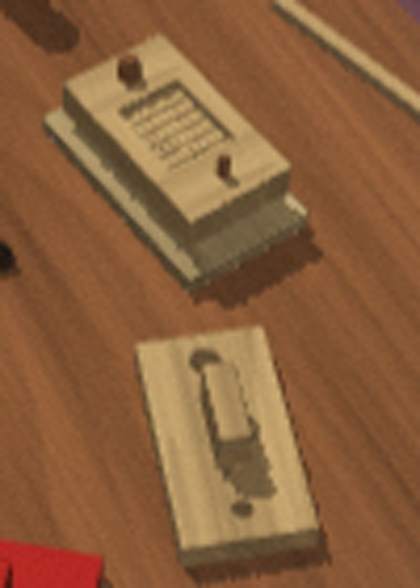

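Crops: small duster cap at (411,160), stand top around (404,182). The thick dowel is on the right (+y) in the scene view and the thin one on the left. The plate's thick hole also faces the +y side. I'll now fit poses from both views.

```bash
cat > h.py <<'E'
import numpy as np, cv2
from scipy.spatial.transform import Rotation as R
from scipy.optimize import least_squares
from workcell import ctrl
def proj(cal,P):
    P=np.atleast_2d(P); Rm=R.from_quat(cal["orientation"]).as_matrix()
    c=(P-cal["origin"])@Rm; K=cal["intrinsics"]
    return np.c_[K[0,0]*c[:,0]/c[:,2]+K[0,2],K[1,1]*c[:,1]/c[:,2]+K[1,2]]
def ray(cal,uv,z):
    K=cal["intrinsics"];Rm=R.from_quat(cal["orientation"]).as_matrix()
    d=Rm@np.array([(uv[0]-K[0,2])/K[0,0],(uv[1]-K[1,2])/K[1,1],1]);o=np.array(cal["origin"])
    return o+d*(z-o[2])/d[2]
def fit(obs,x0):
    # obs: list of (cal, local pts Nx3, uv Nx2)
    def f(p):
        c,s=np.cos(p[2]),np.sin(p[2]);o=[]
        for cal,L,uv in obs:
            L=np.atleast_2d(L);W=np.c_[c*L[:,0]-s*L[:,1]+p[0],s*L[:,0]+c*L[:,1]+p[1],L[:,2]]
            o.append((proj(cal,W)-uv).ravel())
        return np.concatenate(o)
    r=least_squares(f,x0); return r.x,r.fun.reshape(-1,2)
E
python3 - <<'E'
from h import *
S=ctrl.get_calibration("scene");D=ctrl.get_calibration("side")
A=lambda l,s,o:np.array(l,float)/s+np.array(o)
def rect(w,h,z): return np.array([[-w,-h,z],[-w,h,z],[w,h,z],[w,-h,z]])
np.set_printoptions(precision=4,suppress=True)
sm=lambda l:A(l,4.7,(180,180)); dm=lambda l:A(l,4.2,(300,175))
for nm,z,s,d in [("low",.062,[(430,175),(707,147),(727,287),(443,320)],[(190,222),(63,82),(160,35),(290,165)]),
                 ("top",.024,[(108,42),(355,108),(300,238),(47,165)],[(185,550),(137,342),(262,327),(322,535)])]:
    L=rect(.045,.08,z)
    for o in ([(S,L,sm(s))],[(D,L,dm(d))],[(S,L,sm(s)),(D,L,dm(d))]):
        x,r=fit(o,[.6,0,0]); print(nm,x,abs(r).max())
L=rect(.04,.04,.075)
s=A([(105,160),(270,150),(312,278),(140,305)],6,(370,145))
d=A([(160,487),(75,405),(197,350),(272,433)],6,(235,90))
for o in ([(S,L,s)],[(D,L,d)],[(S,L,s),(D,L,d)]):
    x,r=fit(o,[.5,.2,0]); print("stand",x,abs(r).max())
print("dus top",ray(S,A((245,93),6,(370,145)),.175),ray(D,A((155,280),6,(235,90)),.175))
print("big tip",ray(S,A((298,485),6,(370,145)),0),ray(D,A((302,410),6,(235,90)),0))
x=[]
c=ray(S,(404,185),.075);print(c)
E
```

```text
low [ 0.5787 -0.0236  0.1266] 0.655899575087517
low [ 0.5753 -0.0267  0.1327] 0.41345217259129186
low [ 0.5774 -0.0245  0.1288] 1.0854685039279843
top [ 0.4954 -0.249  -0.2932] 0.6004421528205626
top [ 0.4917 -0.2545 -0.3015] 1.1599383831415366
top [ 0.4934 -0.2515 -0.2979] 2.367376754454938
stand [0.435  0.2564 0.1327] 1.0974681301701423
stand [0.4358 0.2514 0.1813] 1.0560410123266024
stand [0.4358 0.255  0.1515] 1.9756521961955968
dus top [0.4362 0.2563 0.175 ] [0.4332 0.252  0.175 ]
big tip [0.532 0.302 0.   ] [0.5292 0.3007 0.    ]
[0.4451 0.2542 0.075 ]
```

```bash
cat >> h.py <<'E'
def go(target,jaw_deg=None,tilt=None):
    """needed shift/turn (shares) from current pose to TCP target, pointing down, tool y at jaw angle (mod 180)"""
    st=ctrl.state();r=R.from_quat(st["orientation"]);p=np.array(st["ee_pos"])
    y=r.as_matrix()[:,1]; cur=np.degrees(np.arctan2(y[1],y[0]))
    if jaw_deg is None: jaw_deg=cur
    d=(jaw_deg-cur+90)%180-90; a=np.radians(cur+d)
    Y=np.array([np.cos(a),np.sin(a),0]);Z=np.array([0,0,-1.]);X=np.cross(Y,Z)
    rel=r.inv()*R.from_matrix(np.c_[X,Y,Z])
    s=r.inv().apply(np.array(target)-p)
    print("t=%.2f tcp %s jaw %.2f F %s w %.3f q7 %.2f"%(st["time"],p.round(4),cur,st["force"].round(1),st["width"],st["joint_positions"][6]))
    print(" shift/15cm",(s/.15).round(4)," rot/45",(rel.as_rotvec()/(np.pi/4)).round(4), "len %.3f turn %.1f"%(np.linalg.norm(s),np.degrees(rel.magnitude())))
E
python3 - <<'E'
from h import *
go((.3605,.4185,.30),116)
go((.4355,.254,.30),116)
S=ctrl.get_calibration("scene");D=ctrl.get_calibration("side")
u=np.array([408,198])/6+[370,145];v=np.array([280,97])/6+[235,90]
x=least_squares(lambda P:np.r_[proj(S,P)[0]-u,proj(D,P)[0]-v],[.5,.3,.2]);print(x.x,x.fun)
E
```

```text
t=0.15 tcp [0.2859 0.5833 0.2525] jaw 63.89 F [ 0.1 -0.4 -0.4] w 0.998 q7 -0.05
 shift/15cm [-0.9298 -0.7679 -0.3153]  rot/45 [-1.800e-03 -7.000e-04 -1.158e+00] len 0.187 turn 52.1
t=0.15 tcp [0.2859 0.5833 0.2525] jaw 63.89 F [ 0.1 -0.4 -0.4] w 0.998 q7 -0.05
 shift/15cm [-1.8615 -1.5326 -0.3141]  rot/45 [-1.800e-03 -7.000e-04 -1.158e+00] len 0.365 turn 52.1
[0.52915158 0.30162349 0.22818699] [-0.1396271   0.15452211 -0.21073303 -0.18277739]
```

```bash
python3 -m handwheel '[{"tx":-0.2,"ty":-0.16,"tz":-0.1,"rz":-0.15},{"tx":-0.4,"ty":-0.33,"tz":-0.2,"rz":-0.3},{"tx":-0.6,"ty":-0.5,"tz":-0.31,"rz":-0.45},{"tx":-0.78,"ty":-0.64,"tz":-0.31,"rz":-0.6},{"tx":-0.93,"ty":-0.77,"tz":-0.31,"rz":-0.65}]' -1 40
python3 - <<'E'
from h import *
go((.4355,.254,.30),116)
E
```

```text
t=0.15 tcp [0.2859 0.5833 0.2525] jaw 63.89 F [ 0.1 -0.4 -0.4] w 0.998 q7 -0.05
 shift/15cm [-1.8615 -1.5326 -0.3141]  rot/45 [-1.800e-03 -7.000e-04 -1.158e+00] len 0.365 turn 52.1validation failed for argument at $[0]...
```

```bash
python3 -m handwheel '[{"tx":-0.2,"ty":-0.16,"tz":-0.1,"rx":0,"ry":0,"rz":-0.15},{"tx":-0.4,"ty":-0.33,"tz":-0.2,"rx":0,"ry":0,"rz":-0.3},{"tx":-0.6,"ty":-0.5,"tz":-0.31,"rx":0,"ry":0,"rz":-0.45},{"tx":-0.78,"ty":-0.64,"tz":-0.31,"rx":0,"ry":0,"rz":-0.6},{"tx":-0.93,"ty":-0.77,"tz":-0.31,"rx":0,"ry":0,"rz":-0.65}]' -1 40
python3 - <<'E'
from h import *
go((.4355,.254,.30),116)
E
```

```text
time: 0.57
ee_pos: [0.3622, 0.4158, 0.3004]
orientation: [-0.029, 1.0, -0.0, 0.001]
force: [0.3, -0.3, -0.6]
width: 1.0
t=0.57 tcp [0.3622 0.4158 0.3004] jaw 93.28 F [ 0.3 -0.3 -0.6] w 1.000 q7 0.70
 shift/15cm [-0.4259 -1.1047  0.0035]  rot/45 [-0.0009  0.0017 -0.505 ] len 0.178 turn 22.7
```

```bash
python3 -m handwheel '[{"tx":-0.1,"ty":-0.25,"tz":0,"rx":0,"ry":0,"rz":-0.15},{"tx":-0.2,"ty":-0.5,"tz":0,"rx":0,"ry":0,"rz":-0.3},{"tx":-0.3,"ty":-0.75,"tz":0,"rx":0,"ry":0,"rz":-0.45},{"tx":-0.4,"ty":-1,"tz":0,"rx":0,"ry":0,"rz":-0.5},{"tx":-0.4,"ty":-1,"tz":0,"rx":0,"ry":0,"rz":-0.5}]'
python3 - <<'E'
from h import *
print(ctrl.get_calibration("wrist"))
im=ctrl.read_camera("wrist"); cv2.imwrite("pics/w1.png",im[:,:,::-1])
go((.4355,.254,.30),116)
E
```

```text
time: 0.98
ee_pos: [0.4344, 0.2608, 0.3006]
orientation: [-0.218, 0.976, -0.003, 0.001]
force: [0.4, -0.5, 0.1]
width: 1.005
{'intrinsics': array([[337.80498929,   0.        , 320.97139702],
       [  0.        , 337.80498929, 205.15966811],
       [  0.        ,   0.        ,   1.        ]]), 'origin': array([0.36378347, 0.2276883 , 0.42182113]), 'orientation': array([0.52904413, 0.83435213, 0.12919304, 0.08531114])}
t=1.03 tcp [0.4334 0.2632 0.3005] jaw 115.18 F [ 0.4 -0.6  0.7] w 0.998 q7 1.39
 shift/15cm [ 0.0135 -0.0613  0.0038]  rot/45 [-0.0044  0.0013 -0.0183] len 0.009 turn 0.8
```

View pics/w1.png

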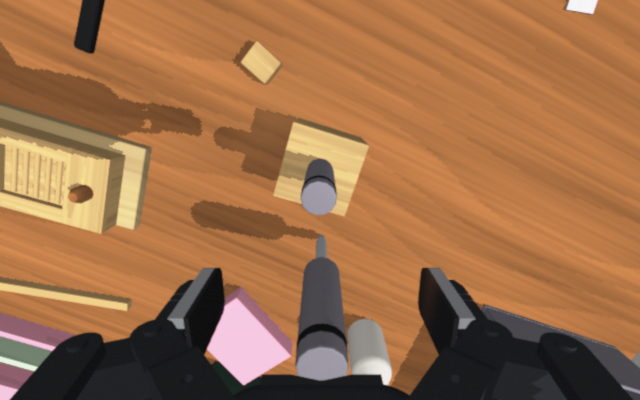

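The wrist view shows the small duster's cap at (319,196), the stand top, and the big duster nearer the fingers at (322,360). Measuring from this view.

Run:
```python
from h import *
cal={'intrinsics': np.array([[337.80498929,0,320.97139702],[0,337.80498929,205.15966811],[0,0,1]]), 'origin': np.array([0.36378347, 0.2276883 , 0.42182113]), 'orientation': np.array([0.52904413, 0.83435213, 0.12919304, 0.08531114])}
print(ray(cal,(319,196),.175), ray(cal,(321,241),0.0),ray(cal,(81,192),.082))
L=np.array([[-.04,-.04,.075],[-.04,.04,.075],[.04,.04,.075],[.04,-.04,.075]])
print(fit([(cal,L,np.array([(293,122),(367,145),(345,214),(274,194)],float))],[.43,.25,.15]))
print(proj(cal,[[.4355,.254,.175],[.4344,.262,.28]]))
```

```text
[0.43014596 0.25570489 0.175     ] [0.5336595  0.30500581 0.        ] [0.55774268 0.03889109 0.082     ]
(array([0.43127122, 0.2558186 , 0.15387258]), array([[-0.46139809, -0.77529567],
       [ 1.44584625, -0.97317956],
       [-0.3301353 ,  1.06908381],
       [-0.70409614,  1.03290952]]))
[[314.0116874  201.16545692]
 [324.77580374 271.79131948]]
```

```bash
python3 - <<'E'
from h import *
go((.4325,.2555,.30),116)
E
python3 -m handwheel '[{"tx":0.015,"ty":-0.05,"tz":0.2,"rx":0,"ry":0,"rz":-0.02},{"tx":0.015,"ty":-0.05,"tz":0.3,"rx":0,"ry":0,"rz":-0.02},{"tx":0.015,"ty":-0.05,"tz":0.4,"rx":0,"ry":0,"rz":-0.02},{"tx":0.015,"ty":-0.05,"tz":0.4,"rx":0,"ry":0,"rz":-0.02},{"tx":0.015,"ty":-0.05,"tz":0.4,"rx":0,"ry":0,"rz":-0.02}]'
python3 - <<'E'
from h import *
cal=ctrl.get_calibration("wrist")
im=ctrl.read_camera("wrist"); cv2.imwrite("pics/w2.png",im[:,:,::-1])
go((.4325,.2555,.14),116)
print(proj(cal,[[.4325,.2555,.175]]))
E
```

```text
t=1.03 tcp [0.4334 0.2632 0.3005] jaw 115.18 F [ 0.4 -0.6  0.7] w 0.998 q7 1.39
 shift/15cm [ 0.0273 -0.0437  0.0038]  rot/45 [-0.0044  0.0013 -0.0183] len 0.008 turn 0.8
time: 1.45
ee_pos: [0.4338, 0.256, 0.24]
orientation: [-0.226, 0.974, -0.002, -0.0]
force: [1.0, -0.1, 0.6]
width: 0.998
t=1.50 tcp [0.4346 0.2564 0.241 ] jaw 116.15 F [-0.9 -0.   0.4] w 0.998 q7 1.43
 shift/15cm [0.0158 0.0031 0.6733]  rot/45 [-0.004   0.0017  0.0032] len 0.101 turn 0.2
[[322.61631547 232.07024275]]
```

View pics/w2.png

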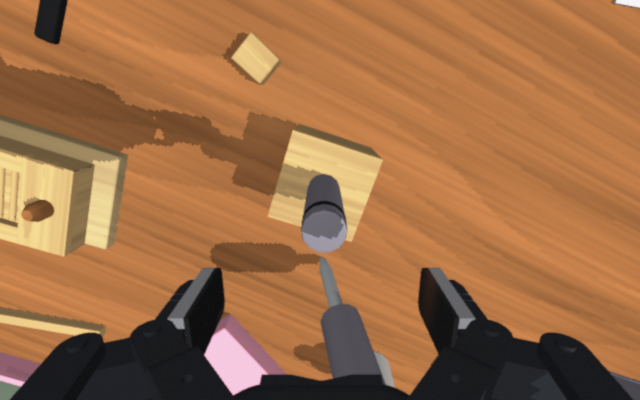

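Cap centre at (324,230) against a prediction of (323,232), so they agree. Descending.

```bash
python3 -m handwheel '[{"tx":0.015,"ty":0,"tz":0.15,"rx":0,"ry":0,"rz":0},{"tx":0.015,"ty":0,"tz":0.32,"rx":0,"ry":0,"rz":0},{"tx":0.015,"ty":0,"tz":0.5,"rx":0,"ry":0,"rz":0},{"tx":0.015,"ty":0,"tz":0.67,"rx":0,"ry":0,"rz":0},{"tx":0.015,"ty":0,"tz":0.67,"rx":0,"ry":0,"rz":0}]'
python3 -m handwheel '[{"tx":0,"ty":0,"tz":0,"rx":0,"ry":0,"rz":0},{"tx":0,"ty":0,"tz":0,"rx":0,"ry":0,"rz":0},{"tx":0,"ty":0,"tz":0,"rx":0,"ry":0,"rz":0},{"tx":0,"ty":0,"tz":0,"rx":0,"ry":0,"rz":0},{"tx":0,"ty":0,"tz":0,"rx":0,"ry":0,"rz":0}]' 1 40
python3 -m handwheel '[{"tx":0,"ty":0,"tz":0,"rx":0,"ry":0,"rz":0},{"tx":0,"ty":0,"tz":0,"rx":0,"ry":0,"rz":0},{"tx":0,"ty":0,"tz":0,"rx":0,"ry":0,"rz":0},{"tx":0,"ty":0,"tz":0,"rx":0,"ry":0,"rz":0},{"tx":0,"ty":0,"tz":0,"rx":0,"ry":0,"rz":0}]'
python3 - <<'E'
from h import *
im=ctrl.read_camera("wrist"); cv2.imwrite("pics/w3.png",im[:,:,::-1])
go((.4325,.2555,.14),116)
E
```

```text
time: 1.92
ee_pos: [0.4303, 0.2543, 0.1374]
orientation: [-0.227, 0.974, -0.003, -0.002]
force: [-0.8, -1.1, -0.1]
width: 0.996
time: 2.33
ee_pos: [0.4312, 0.2551, 0.1389]
orientation: [-0.227, 0.974, -0.002, -0.001]
force: [-0.1, -2.2, 6.2]
width: 0.318
time: 2.75
ee_pos: [0.4312, 0.2551, 0.139]
orientation: [-0.227, 0.974, -0.002, -0.001]
force: [-0.2, 0.3, 0.4]
width: 0.315
t=2.80 tcp [0.4312 0.2551 0.1389] jaw 116.20 F [-0.   0.6  0.2] w 0.320 q7 1.44
 shift/15cm [-0.0092 -0.0015 -0.0071]  rot/45 [-0.0044 -0.0037  0.0045] len 0.002 turn 0.3
```

View pics/w3.png

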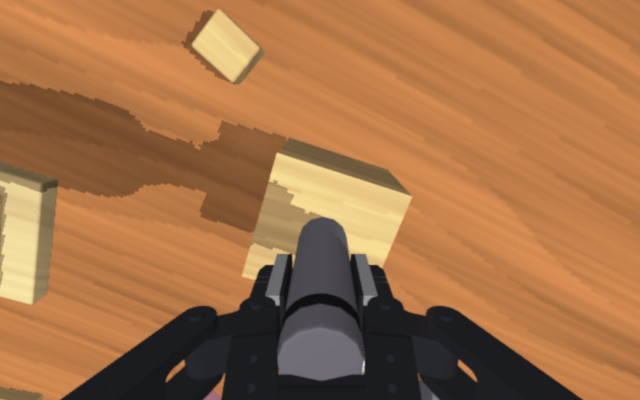

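Gripped (opening 27 mm). The cap sits centred between the pads at (320,350). Lifting straight up.

```bash
python3 -m handwheel '[{"tx":0,"ty":0,"tz":-0.15,"rx":0,"ry":0,"rz":0},{"tx":0,"ty":0,"tz":-0.3,"rx":0,"ry":0,"rz":0},{"tx":0,"ty":0,"tz":-0.5,"rx":0,"ry":0,"rz":0},{"tx":0,"ty":0,"tz":-0.7,"rx":0,"ry":0,"rz":0},{"tx":0,"ty":0,"tz":-0.8,"rx":0,"ry":0,"rz":0}]'
python3 - <<'E'
from h import *
cal=ctrl.get_calibration("wrist")
im=ctrl.read_camera("wrist"); cv2.imwrite("pics/w4.png",im[:,:,::-1])
go((.5770,-.0245,.250),116)
go((.52,.1,.250),116)
E
```

```text
time: 3.22
ee_pos: [0.4325, 0.2563, 0.2623]
orientation: [-0.227, 0.974, -0.001, 0.001]
force: [1.7, 0.3, -1.1]
width: 0.319
t=3.27 tcp [0.4335 0.257  0.2642] jaw 116.19 F [0.9 1.4 1.2] w 0.318 q7 1.42
 shift/15cm [-0.0292 -2.1063  0.0984]  rot/45 [-0.0022  0.0073  0.0043] len 0.316 turn 0.4
t=3.27 tcp [0.4335 0.257  0.2642] jaw 116.19 F [0.9 1.4 1.2] w 0.318 q7 1.42
 shift/15cm [-0.0546 -1.1938  0.097 ]  rot/45 [-0.0022  0.0073  0.0043] len 0.180 turn 0.4
```

View pics/w4.png

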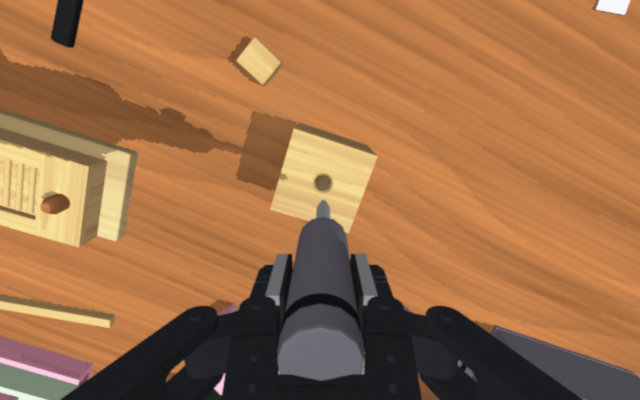

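The duster is clear of the stand (hole at (322,183)) and hangs straight. Moving to the mould.

```bash
python3 -m handwheel '[{"tx":-0.01,"ty":-0.15,"tz":0,"rx":0,"ry":0,"rz":0},{"tx":-0.01,"ty":-0.4,"tz":0,"rx":0,"ry":0,"rz":0},{"tx":-0.02,"ty":-0.65,"tz":0,"rx":0,"ry":0,"rz":0},{"tx":-0.02,"ty":-0.85,"tz":0,"rx":0,"ry":0,"rz":0},{"tx":-0.02,"ty":-1,"tz":0,"rx":0,"ry":0,"rz":0}]'
python3 - <<'E'
from h import *
go((.5770,-.0245,.250),116)
cal=ctrl.get_calibration("wrist")
im=ctrl.read_camera("wrist"); cv2.imwrite("pics/w5.png",im[:,:,::-1])
np.save("cal5.npy",cal,allow_pickle=True)
E
```

```text
time: 3.68
ee_pos: [0.503, 0.1201, 0.2635]
orientation: [-0.225, 0.974, -0.001, 0.002]
force: [-1.4, 0.6, -1.1]
width: 0.315
t=3.68 tcp [0.503  0.1201 0.2635] jaw 116.00 F [-1.4  0.6 -1.1] w 0.315 q7 1.75
 shift/15cm [-0.0206 -1.0827  0.093 ]  rot/45 [-0.0038  0.0052 -0.    ] len 0.163 turn 0.3
```

View pics/w5.png

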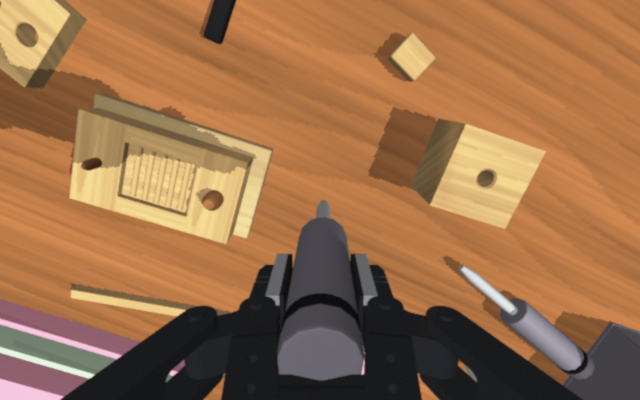

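The whole lower half is visible (~75–255, 105–245). Enlarging to fit its pose.

Run:
```python
import cv2
a=cv2.imread("pics/w5.png")
cv2.imwrite("pics/w5m.png",cv2.resize(a[90:255,60:280],None,fx=3.6,fy=3.6,interpolation=cv2.INTER_CUBIC))
cv2.imwrite("pics/w5s.png",cv2.resize(a[100:240,400:560],None,fx=4,fy=4,interpolation=cv2.INTER_CUBIC))
```

```text
(no output)
```

View pics/w5m.png

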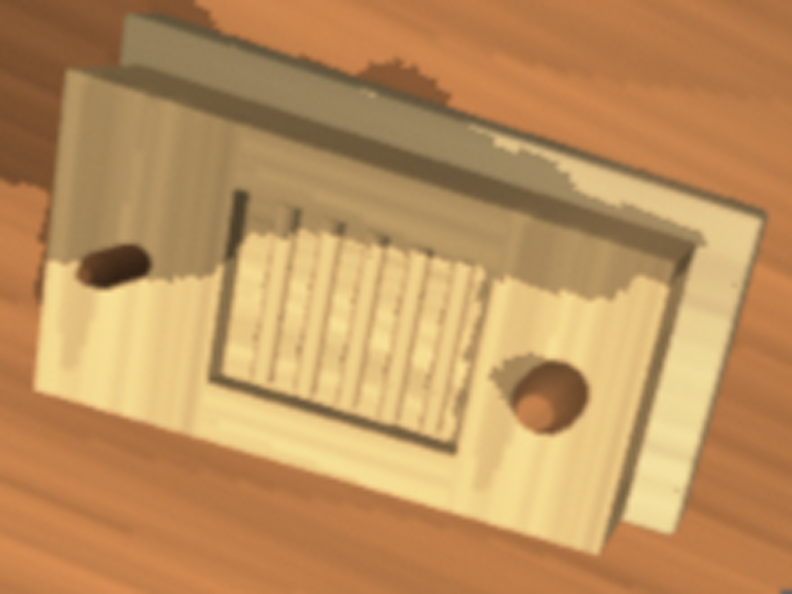

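View pics/w5s.png

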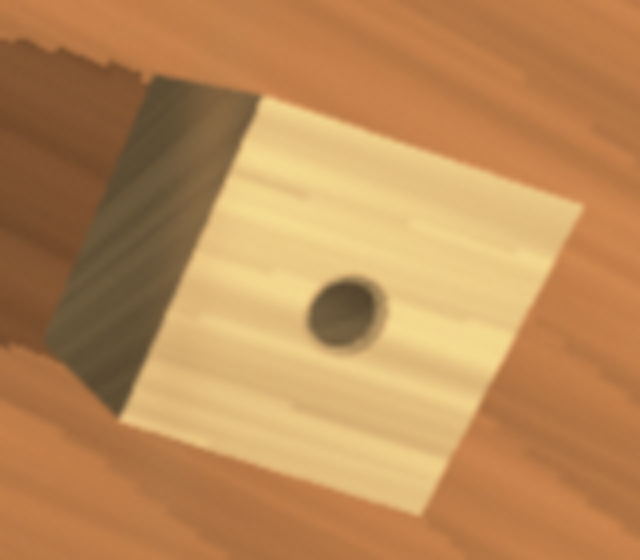

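Run:
```python
from h import *
np.set_printoptions(precision=4,suppress=True)
cal=np.load("cal5.npy",allow_pickle=True).item()
A=lambda l:np.array(l,float)/3.6+[60,90]
F=np.array([[-.045,-.08,.062],[-.045,.08,.062],[.045,.08,.062],[.045,-.08,.062]])
C=np.array([[-.028,-.035,.062],[-.028,.035,.062],[.028,.035,.062],[.028,-.035,.062]])
T=np.array([[0,.058,.082],[0,-.058,.082]])
f=A([(67,68),(697,243),(602,553),(35,390)]);c=A([(243,190),(492,272),(455,452),(212,378)]);t=A([(540,408),(88,270)])
for o in ([(cal,F,f)],[(cal,C,c)],[(cal,T,t)],[(cal,F,f),(cal,C,c),(cal,T,t)]):
    x,r=fit(o,[.57,-.02,.13]);print(x,abs(r).max())
print(r)
print("stand hole",ray(cal,np.array([347,313])/4+[400,100],.075))
L=np.array([[-.04,-.04,.075],[-.04,.04,.075],[.04,.04,.075],[.04,-.04,.075]])
print(fit([(cal,L,np.array([(260,97),(583,205),(420,515),(120,418)])/4.+[400,100])],[.43,.25,.15]))
```

```text
[ 0.573  -0.024   0.1506] 4.58270873618423
[ 0.5749 -0.0247  0.1306] 1.9830873417805321
[ 0.5734 -0.0244  0.1349] 0.17937580322166014
[ 0.5738 -0.0244  0.145 ] 5.089702746866749
[[ 0.8929 -0.3304]
 [-5.0897  3.549 ]
 [ 0.5127 -1.006 ]
 [ 1.4017 -0.5646]
 [-1.3183 -1.435 ]
 [ 2.3402 -1.9533]
 [ 1.7268  0.0187]
 [-0.2281  0.3927]
 [-0.1377 -0.2386]
 [ 0.0597  1.0226]]
stand hole [0.4313 0.2568 0.075 ]
(array([0.432 , 0.2566, 0.1463]), array([[ 0.4731, -0.3468],
       [-0.2321, -0.1457],
       [-0.0668, -0.1056],
       [-0.2007,  0.6512]]))
```

```bash
python3 - <<'E'
from h import *
go((.574,-.0244,.236),116)
E
python3 -m handwheel '[{"tx":0,"ty":-0.2,"tz":0,"rx":0,"ry":0,"rz":0},{"tx":0,"ty":-0.45,"tz":0,"rx":0,"ry":0,"rz":0},{"tx":0,"ty":-0.7,"tz":0,"rx":0,"ry":0,"rz":0},{"tx":0,"ty":-0.9,"tz":0,"rx":0,"ry":0,"rz":0},{"tx":0,"ty":-1,"tz":0,"rx":0,"ry":0,"rz":0}]'
python3 - <<'E'
from h import *
go((.574,-.0244,.236),116)
E
```

```text
t=3.73 tcp [0.5047 0.1155 0.2635] jaw 115.67 F [ 2.1 -3.4 -0.7] w 0.319 q7 1.75
 shift/15cm [-0.0115 -1.0397  0.1903]  rot/45 [-0.0083  0.0054 -0.0074] len 0.159 turn 0.6
time: 4.15
ee_pos: [0.5702, -0.0248, 0.2635]
orientation: [-0.219, 0.976, -0.004, 0.002]
force: [-0.3, -1.2, -0.6]
width: 0.315
t=4.15 tcp [ 0.5702 -0.0248  0.2635] jaw 115.35 F [-0.3 -1.2 -0.6] w 0.315 q7 2.06
 shift/15cm [-0.0236 -0.007   0.1835]  rot/45 [-0.0116  0.0029 -0.0145] len 0.028 turn 0.8
```

```bash
python3 -m handwheel '[{"tx":-0.02,"ty":0,"tz":0.05,"rx":-0.01,"ry":0,"rz":-0.01},{"tx":-0.02,"ty":0,"tz":0.1,"rx":-0.01,"ry":0,"rz":-0.01},{"tx":-0.02,"ty":0,"tz":0.15,"rx":-0.01,"ry":0,"rz":-0.01},{"tx":-0.02,"ty":0,"tz":0.18,"rx":-0.01,"ry":0,"rz":-0.01},{"tx":-0.02,"ty":0,"tz":0.18,"rx":-0.01,"ry":0,"rz":-0.01}]'
python3 -m handwheel '[{"tx":0,"ty":0,"tz":0,"rx":0,"ry":0,"rz":0},{"tx":0,"ty":0,"tz":0,"rx":0,"ry":0,"rz":0},{"tx":0,"ty":0,"tz":0,"rx":0,"ry":0,"rz":0},{"tx":0,"ty":0,"tz":0,"rx":0,"ry":0,"rz":0},{"tx":0,"ty":0,"tz":0,"rx":0,"ry":0,"rz":0}]'
python3 - <<'E'
from h import *
go((.574,-.0244,.236),116)
for n in ("scene","side","wrist"):
    im=ctrl.read_camera(n); cv2.imwrite(f"pics/b_{n}.png",im[:,:,::-1])
    if n=="scene": cv2.imwrite("pics/b_c1.png",cv2.resize(im[130:270,230:370,::-1],None,fx=4,fy=4))
    if n=="side": cv2.imwrite("pics/b_c2.png",cv2.resize(im[110:260,270:410,::-1],None,fx=4,fy=4))
go((.574,-.0244,.236),116)
E
```

```text
time: 4.57
ee_pos: [0.5715, -0.0215, 0.2344]
orientation: [-0.225, 0.974, 0.0, -0.001]
force: [0.1, -0.5, -1.3]
width: 0.315
time: 4.98
ee_pos: [0.5717, -0.0214, 0.2348]
orientation: [-0.225, 0.974, 0.0, -0.0]
force: [-0.4, 0.2, -1.2]
width: 0.313
t=4.98 tcp [ 0.5717 -0.0214  0.2348] jaw 115.98 F [-0.4  0.2 -1.2] w 0.313 q7 2.09
 shift/15cm [-0.0048 -0.0245 -0.008 ]  rot/45 [ 0.0011 -0.0003 -0.0005] len 0.004 turn 0.1
t=5.13 tcp [ 0.5716 -0.0216  0.2346] jaw 115.96 F [ 0.8 -0.3 -1.8] w 0.316 q7 2.09
 shift/15cm [-0.0059 -0.0239 -0.0094]  rot/45 [ 0.0013 -0.0008 -0.0008] len 0.004 turn 0.1
```

View pics/b_c1.png

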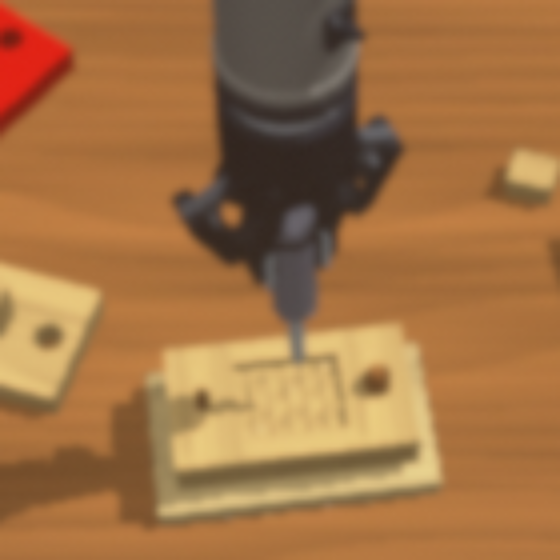

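View pics/b_c2.png

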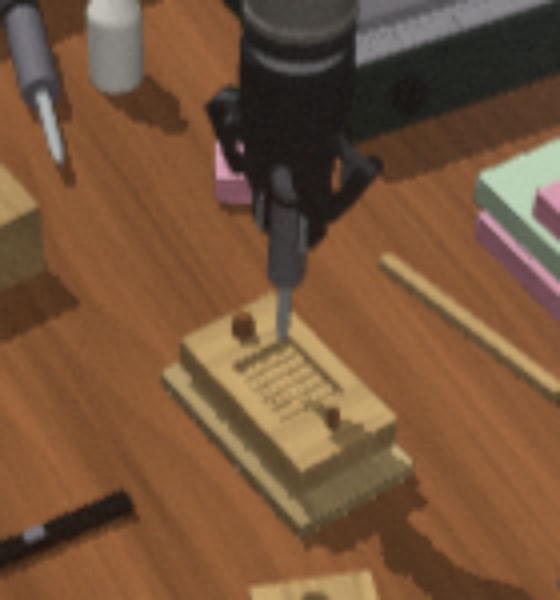

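View pics/b_wrist.png

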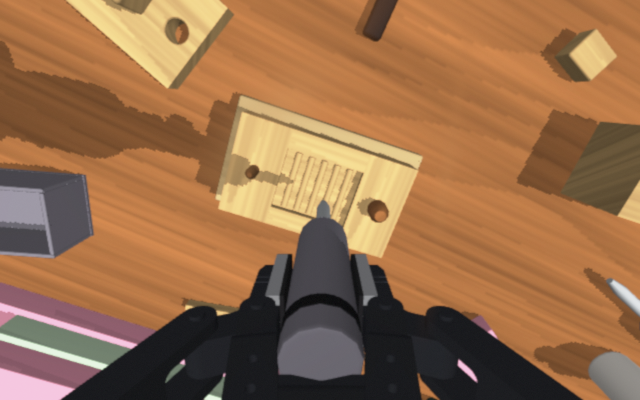

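The nozzle hangs over the cavity: tip at scene (304.5,219.5), side (340.8,195), wrist (323,203). Checking the tip's offset from the cavity centre.

Run:
```python
from h import *
np.set_printoptions(precision=4,suppress=True)
S=ctrl.get_calibration("scene");D=ctrl.get_calibration("side");W=ctrl.get_calibration("wrist")
u=np.array([304.5,219.5]);v=np.array([340.75,195]);w=np.array([323,202])
x=least_squares(lambda P:np.r_[proj(S,P)[0]-u,proj(D,P)[0]-v],[.5,0,.1]);print(x.x,x.fun)
print("wrist",ray(W,w,.101),"pred",proj(W,[.5716,-.0216,.1006]))
t=np.array([(252,172.),(376,214)])
T=np.array([[0,-.058,.082],[0,.058,.082]])
T2=T.copy();T2[:,2]=.072
print(fit([(W,T,t)],[.57,-.02,.13]))
```

```text
[ 0.573  -0.0198  0.1009] [-0.427   0.3739 -0.5705 -0.3432]
wrist [ 0.5721 -0.0201  0.101 ] pred [[321.5899 200.4878]]
(array([ 0.5736, -0.0264,  0.1132]), array([[-2.9927, -0.8798],
       [ 3.1214,  1.3439]]))
```

Run:
```python
import cv2
a=cv2.imread("pics/b_wrist.png")
cv2.imwrite("pics/bwm.png",cv2.resize(a[85:265,210:430],None,fx=3.6,fy=3.6,interpolation=cv2.INTER_CUBIC))
```

```text
(no output)
```

View pics/bwm.png

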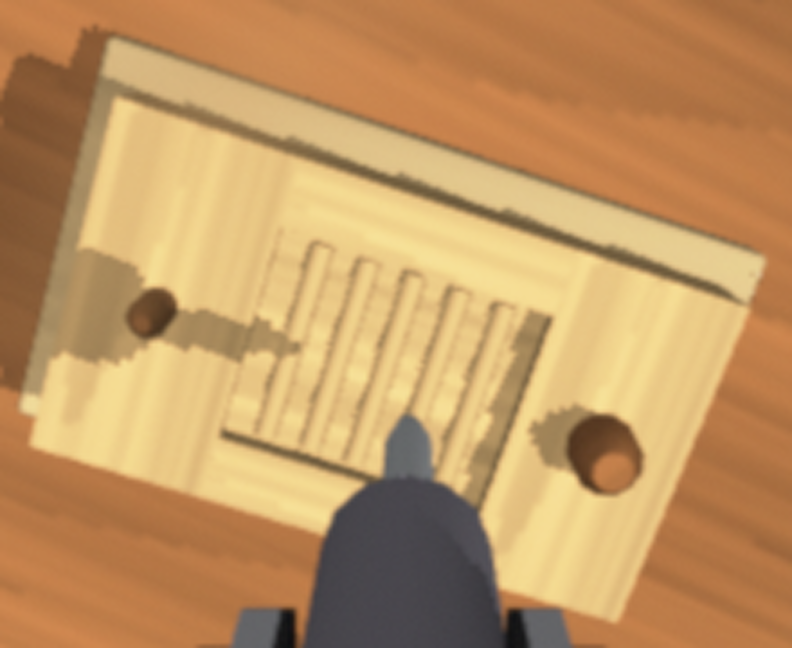

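```bash
python3 -m handwheel '[{"tx":0,"ty":-0.01,"tz":0,"rx":0,"ry":0,"rz":0},{"tx":0,"ty":-0.02,"tz":-0.005,"rx":0,"ry":0,"rz":0},{"tx":0,"ty":-0.033,"tz":-0.007,"rx":0,"ry":0,"rz":0},{"tx":0,"ty":-0.033,"tz":-0.007,"rx":0,"ry":0,"rz":0},{"tx":0,"ty":-0.033,"tz":-0.007,"rx":0,"ry":0,"rz":0}]'
python3 - <<'E'
from h import *
np.set_printoptions(precision=4,suppress=True)
st=ctrl.state()
go((.574,-.0261,.236),116)
W=ctrl.get_calibration("wrist")
W=dict(W);  # picture was taken at TCP (.5716,-.0216,.2346), same orientation
W["origin"]=np.array(W["origin"])+np.array([.5716,-.0216,.2346])-st["ee_pos"]
A=lambda l:np.array(l,float)/3.6+[210,85]
F=np.array([[-.045,-.08,.062],[-.045,.08,.062],[.045,.08,.062],[.045,-.08,.062]])
C=np.array([[-.028,-.035,.062],[-.028,.035,.062],[.028,-.035,.062]])
T=np.array([[0,.058,.082],[0,-.058,.082]])
f=A([(115,97),(750,305),(617,620),(32,445)]);c=A([(280,230),(552,317),(222,433)]);t=A([(615,468),(146,324)])
for o in ([(W,F,f)],[(W,C,c)],[(W,T,t)],[(W,F,f),(W,C,c),(W,T,t)]):
    x,r=fit(o,[.57,-.02,.13]);print(x,abs(r).max())
print(r)
E
```

```text
time: 5.55
ee_pos: [0.5739, -0.0263, 0.2357]
orientation: [-0.224, 0.974, 0.0, -0.0]
force: [-0.5, -0.0, -0.7]
width: 0.315
t=5.55 tcp [ 0.5739 -0.0263  0.2357] jaw 115.94 F [-0.5 -0.  -0.7] w 0.315 q7 2.10
 shift/15cm [-0.0014  0.0009 -0.0021]  rot/45 [ 0.0011 -0.0007 -0.0014] len 0.000 turn 0.1
[ 0.5748 -0.025   0.1397] 0.3820593973271684
[ 0.5751 -0.0248  0.1354] 1.2084917510237858
[ 0.5743 -0.0246  0.143 ] 0.4440204397645857
[ 0.5748 -0.0248  0.1399] 1.0848437416065053
[[ 0.3307 -0.0011]
 [ 0.1061 -0.0499]
 [ 0.4144  0.1601]
 [-0.2158  0.1769]
 [ 0.3326 -1.0324]
 [ 0.664  -0.792 ]
 [-0.6786  1.0848]
 [-0.0961  0.6869]
 [-0.8181  0.0438]]
```

Tip now within 1 mm of the cavity's axis and 4 cm above it. Holding for about 2.1 s.

```bash
python3 -m handwheel '[{"tx":0,"ty":0,"tz":0,"rx":0,"ry":0,"rz":0},{"tx":0,"ty":0,"tz":0,"rx":0,"ry":0,"rz":0},{"tx":0,"ty":0,"tz":0,"rx":0,"ry":0,"rz":0},{"tx":0,"ty":0,"tz":0,"rx":0,"ry":0,"rz":0},{"tx":0,"ty":0,"tz":0,"rx":0,"ry":0,"rz":0}]'
python3 -m handwheel '[{"tx":0,"ty":0,"tz":0,"rx":0,"ry":0,"rz":0},{"tx":0,"ty":0,"tz":0,"rx":0,"ry":0,"rz":0},{"tx":0,"ty":0,"tz":0,"rx":0,"ry":0,"rz":0},{"tx":0,"ty":0,"tz":0,"rx":0,"ry":0,"rz":0},{"tx":0,"ty":0,"tz":0,"rx":0,"ry":0,"rz":0}]'
python3 -m handwheel '[{"tx":0,"ty":0,"tz":0,"rx":0,"ry":0,"rz":0},{"tx":0,"ty":0,"tz":0,"rx":0,"ry":0,"rz":0},{"tx":0,"ty":0,"tz":0,"rx":0,"ry":0,"rz":0},{"tx":0,"ty":0,"tz":0,"rx":0,"ry":0,"rz":0},{"tx":0,"ty":0,"tz":0,"rx":0,"ry":0,"rz":0}]'
python3 -m handwheel '[{"tx":0,"ty":0,"tz":0,"rx":0,"ry":0,"rz":0},{"tx":0,"ty":0,"tz":0,"rx":0,"ry":0,"rz":0},{"tx":0,"ty":0,"tz":0,"rx":0,"ry":0,"rz":0},{"tx":0,"ty":0,"tz":0,"rx":0,"ry":0,"rz":0},{"tx":0,"ty":0,"tz":0,"rx":0,"ry":0,"rz":0}]'
python3 -m handwheel '[{"tx":0,"ty":0,"tz":0,"rx":0,"ry":0,"rz":0},{"tx":0,"ty":0,"tz":0,"rx":0,"ry":0,"rz":0},{"tx":0,"ty":0,"tz":0,"rx":0,"ry":0,"rz":0},{"tx":0,"ty":0,"tz":0,"rx":0,"ry":0,"rz":0},{"tx":0,"ty":0,"tz":0,"rx":0,"ry":0,"rz":0}]'
python3 - <<'E'
from h import *
go((.4325,.2563,.262),116.1)
E
```

```text
time: 5.97
ee_pos: [0.5739, -0.0263, 0.2357]
orientation: [-0.224, 0.974, 0.0, -0.0]
force: [-0.3, 0.9, -1.0]
width: 0.312
time: 6.38
ee_pos: [0.5739, -0.0263, 0.2357]
orientation: [-0.224, 0.974, 0.0, -0.0]
force: [0.1, -0.5, -1.9]
width: 0.315
time: 6.8
ee_pos: [0.5739, -0.0262, 0.2357]
orientation: [-0.224, 0.974, 0.0, -0.0]
force: [0.1, 1.0, -1.2]
width: 0.319
time: 7.22
ee_pos: [0.5738, -0.0263, 0.2356]
orientation: [-0.224, 0.974, 0.0, -0.0]
force: [-0.9, 0.4, -1.3]
width: 0.317
time: 7.63
ee_pos: [0.5739, -0.0262, 0.2357]
orientation: [-0.224, 0.974, 0.0, -0.0]
force: [0.2, 0.1, -1.8]
width: 0.313
t=7.63 tcp [ 0.5739 -0.0262  0.2357] jaw 115.95 F [ 0.2  0.1 -1.8] w 0.313 q7 2.10
 shift/15cm [ 0.0235  2.1062 -0.1735]  rot/45 [ 0.0011 -0.0007 -0.0034] len 0.317 turn 0.2
```

```bash
python3 -m handwheel '[{"tx":0,"ty":0,"tz":-0.1,"rx":0,"ry":0,"rz":0},{"tx":0,"ty":0.15,"tz":-0.18,"rx":0,"ry":0,"rz":0},{"tx":0,"ty":0.4,"tz":-0.18,"rx":0,"ry":0,"rz":0},{"tx":0.01,"ty":0.65,"tz":-0.18,"rx":0,"ry":0,"rz":0},{"tx":0.01,"ty":0.9,"tz":-0.18,"rx":0,"ry":0,"rz":0}]'
python3 - <<'E'
from h import *
go((.4325,.2563,.262),116.1)
E
```

```text
time: 8.05
ee_pos: [0.5127, 0.0953, 0.2632]
orientation: [-0.224, 0.975, 0.0, -0.0]
force: [1.2, 1.5, -1.5]
width: 0.315
t=8.05 tcp [0.5127 0.0953 0.2632] jaw 115.85 F [ 1.2  1.5 -1.5] w 0.315 q7 1.81
 shift/15cm [0.0133 1.1992 0.0089]  rot/45 [ 0.0011  0.0002 -0.0055] len 0.180 turn 0.3
```

```bash
python3 -m handwheel '[{"tx":0,"ty":0.25,"tz":0,"rx":0,"ry":0,"rz":0},{"tx":0.01,"ty":0.5,"tz":0,"rx":0,"ry":0,"rz":0},{"tx":0.01,"ty":0.75,"tz":0,"rx":0,"ry":0,"rz":0},{"tx":0.01,"ty":0.95,"tz":0,"rx":0,"ry":0,"rz":0},{"tx":0.01,"ty":1,"tz":0,"rx":0,"ry":0,"rz":0}]'
python3 - <<'E'
from h import *
go((.4312,.2555,.262),116.1)
E
```

```text
time: 8.47
ee_pos: [0.4428, 0.2357, 0.2634]
orientation: [-0.228, 0.974, 0.002, -0.0]
force: [-0.6, 1.5, -1.4]
width: 0.316
t=8.47 tcp [0.4428 0.2357 0.2634] jaw 116.36 F [-0.6  1.5 -1.4] w 0.316 q7 1.48
 shift/15cm [0.0106 0.1528 0.0102]  rot/45 [0.0055 0.0005 0.0057] len 0.023 turn 0.4
```

```bash
python3 -m handwheel '[{"tx":0.01,"ty":0.08,"tz":0.01,"rx":0.005,"ry":0,"rz":0.005},{"tx":0.01,"ty":0.13,"tz":0.01,"rx":0.005,"ry":0,"rz":0.005},{"tx":0.01,"ty":0.153,"tz":0.01,"rx":0.005,"ry":0,"rz":0.005},{"tx":0.01,"ty":0.153,"tz":0.01,"rx":0.005,"ry":0,"rz":0.005},{"tx":0.01,"ty":0.153,"tz":0.01,"rx":0.005,"ry":0,"rz":0.005}]'
python3 - <<'E'
from h import *
go((.4312,.2555,.262),116.1)
for n in ("scene","side","wrist"):
    im=ctrl.read_camera(n)[:,:,::-1]
    if n=="scene": cv2.imwrite("pics/r_c1.png",cv2.resize(im[100:230,350:470],None,fx=4,fy=4,interpolation=cv2.INTER_CUBIC))
    if n=="side": cv2.imwrite("pics/r_c2.png",cv2.resize(im[70:210,220:320],None,fx=4,fy=4,interpolation=cv2.INTER_CUBIC))
    if n=="wrist": cv2.imwrite("pics/r_w.png",cv2.resize(im[100:300,220:420],None,fx=3,fy=3,interpolation=cv2.INTER_CUBIC))
go((.4312,.2555,.262),116.1)
E
```

```text
time: 8.88
ee_pos: [0.432, 0.2545, 0.2621]
orientation: [-0.225, 0.974, -0.0, 0.0]
force: [0.5, 0.3, -1.0]
width: 0.314
t=8.88 tcp [0.432  0.2545 0.2621] jaw 116.04 F [ 0.5  0.3 -1. ] w 0.314 q7 1.43
 shift/15cm [0.0017 0.0082 0.0005]  rot/45 [-0.0003  0.0007 -0.0013] len 0.001 turn 0.1
t=9.03 tcp [0.4319 0.2544 0.2621] jaw 116.00 F [-0.1  0.1 -1.7] w 0.316 q7 1.43
 shift/15cm [0.0012 0.0088 0.0005]  rot/45 [ 0.      0.0006 -0.0021] len 0.001 turn 0.1
```

View pics/r_w.png

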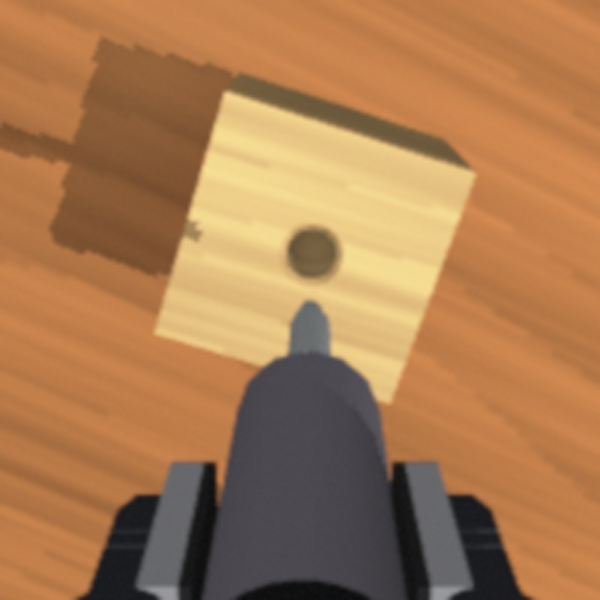

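View pics/r_c1.png

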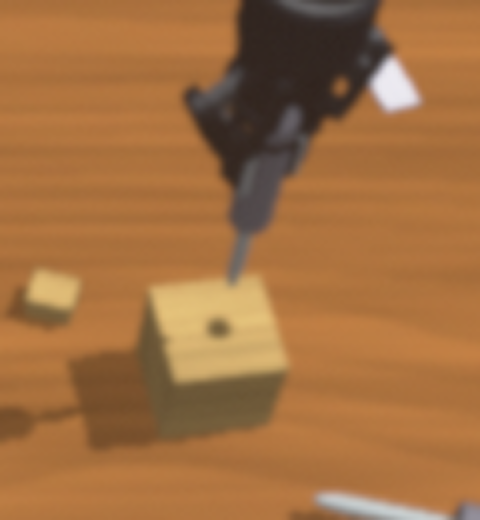

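Run:
```python
from h import *
W=ctrl.get_calibration("wrist")
print(ray(W,(324.7,184),.075),ray(W,(323.7,202),.128),ctrl.state()["ee_pos"])
S=ctrl.get_calibration("scene")
print(ray(S,np.array([219,328])/4+[350,100],.075),ray(S,np.array([233,284])/4+[350,100],.128))
```

```text
[0.43079849 0.25704385 0.075     ] [0.4325149  0.25639247 0.128     ] [0.43194149 0.25439853 0.26208157]
[0.43497671 0.2573128  0.075     ] [0.43573506 0.25775364 0.128     ]
```

Tip and hole axis agree to about 1 mm. Lowering in two stages.

```bash
python3 -m handwheel '[{"tx":0.003,"ty":0.006,"tz":0.1,"rx":0,"ry":0,"rz":0},{"tx":0.003,"ty":0.006,"tz":0.2,"rx":0,"ry":0,"rz":0},{"tx":0.003,"ty":0.006,"tz":0.3,"rx":0,"ry":0,"rz":0},{"tx":0.003,"ty":0.006,"tz":0.4,"rx":0,"ry":0,"rz":0},{"tx":0.003,"ty":0.006,"tz":0.4,"rx":0,"ry":0,"rz":0}]'
python3 - <<'E'
from h import *
go((.4312,.2551,.139),116.1)
E
```

```text
time: 9.45
ee_pos: [0.4298, 0.2532, 0.1993]
orientation: [-0.224, 0.974, -0.001, -0.002]
force: [-0.4, -0.6, -1.8]
width: 0.314
t=9.45 tcp [0.4298 0.2532 0.1993] jaw 115.94 F [-0.4 -0.6 -1.8] w 0.314 q7 1.43
 shift/15cm [-0.0163  0.008   0.4022]  rot/45 [-0.0017 -0.0068 -0.0036] len 0.060 turn 0.4
```

```bash
python3 -m handwheel '[{"tx":-0.016,"ty":0.008,"tz":0.03,"rx":-0.002,"ry":-0.007,"rz":0},{"tx":-0.016,"ty":0.008,"tz":0.1,"rx":-0.002,"ry":-0.007,"rz":0},{"tx":-0.016,"ty":0.008,"tz":0.2,"rx":-0.002,"ry":-0.007,"rz":0},{"tx":-0.016,"ty":0.008,"tz":0.3,"rx":-0.002,"ry":-0.007,"rz":0},{"tx":-0.016,"ty":0.008,"tz":0.34,"rx":-0.002,"ry":-0.007,"rz":0}]'
python3 - <<'E'
from h import *
go((.4312,.2551,.139),116.1)
E
```

```text
time: 9.87
ee_pos: [0.4306, 0.2545, 0.1468]
orientation: [-0.224, 0.975, -0.0, -0.001]
force: [-0.9, 0.6, -1.3]
width: 0.315
t=9.87 tcp [0.4306 0.2545 0.1468] jaw 115.92 F [-0.9  0.6 -1.3] w 0.315 q7 1.44
 shift/15cm [-0.0057  0.0019  0.0517]  rot/45 [-0.0003 -0.0025 -0.004 ] len 0.008 turn 0.2
```

```bash
python3 -m handwheel '[{"tx":-0.003,"ty":0,"tz":0.02,"rx":0,"ry":-0.002,"rz":0},{"tx":-0.003,"ty":0,"tz":0.035,"rx":0,"ry":-0.002,"rz":0},{"tx":-0.003,"ty":0,"tz":0.05,"rx":0,"ry":-0.002,"rz":0},{"tx":-0.003,"ty":0,"tz":0.05,"rx":0,"ry":-0.002,"rz":0},{"tx":-0.003,"ty":0,"tz":0.05,"rx":0,"ry":-0.002,"rz":0}]'
python3 - <<'E'
from h import *
go((.4312,.2551,.139),116.1)
E
```

```text
time: 10.28
ee_pos: [0.4313, 0.2549, 0.1398]
orientation: [-0.224, 0.975, 0.0, 0.0]
force: [-0.2, 0.1, -1.7]
width: 0.318
t=10.28 tcp [0.4313 0.2549 0.1398] jaw 115.92 F [-0.2  0.1 -1.7] w 0.318 q7 1.44
 shift/15cm [0.0002 0.0014 0.0052]  rot/45 [ 0.      0.0009 -0.004 ] len 0.001 turn 0.2
```

```bash
python3 -m handwheel '[{"tx":0,"ty":0,"tz":0.004,"rx":0,"ry":0,"rz":0},{"tx":0,"ty":0,"tz":0.008,"rx":0,"ry":0,"rz":0},{"tx":0,"ty":0,"tz":0.008,"rx":0,"ry":0,"rz":0},{"tx":0,"ty":0,"tz":0.008,"rx":0,"ry":0,"rz":0},{"tx":0,"ty":0,"tz":0.008,"rx":0,"ry":0,"rz":0}]'
```

```text
time: 10.7
ee_pos: [0.4317, 0.2552, 0.139]
orientation: [-0.224, 0.975, 0.0, 0.001]
force: [-0.1, 0.8, 1.6]
width: 0.319
```

Shoulder has seated (the vertical force changed sign). Releasing.

```bash
python3 -m handwheel '[{"tx":0,"ty":0,"tz":0,"rx":0,"ry":0,"rz":0},{"tx":0,"ty":0,"tz":0,"rx":0,"ry":0,"rz":0},{"tx":0,"ty":0,"tz":0,"rx":0,"ry":0,"rz":0},{"tx":0,"ty":0,"tz":0,"rx":0,"ry":0,"rz":0},{"tx":0,"ty":0,"tz":0,"rx":0,"ry":0,"rz":0}]' -0.4
python3 - <<'E'
from h import *
go((.4312,.2551,.30),116.1)
im=ctrl.read_camera("wrist")[:,:,::-1];cv2.imwrite("pics/rel.png",im)
E
```

```text
time: 11.12
ee_pos: [0.4316, 0.2552, 0.1389]
orientation: [-0.224, 0.975, 0.0, 0.001]
force: [-0.4, 0.7, -0.6]
width: 0.702
t=11.12 tcp [0.4316 0.2552 0.1389] jaw 115.92 F [-0.4  0.7 -0.6] w 0.702 q7 1.45
 shift/15cm [ 0.0012  0.0012 -1.0738]  rot/45 [ 0.0002  0.002  -0.004 ] len 0.161 turn 0.2
```

View pics/rel.png

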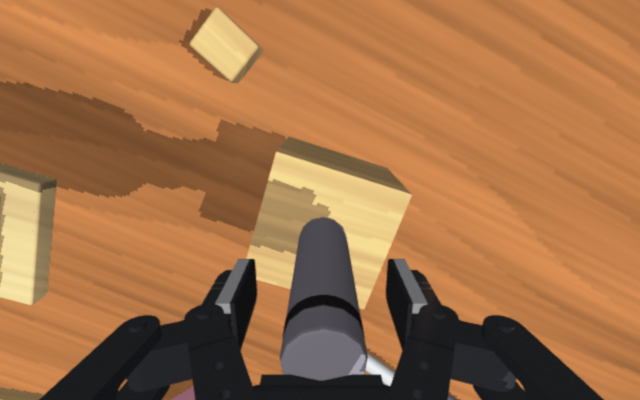

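Duster stands upright and free of the pads. Retreating straight up.

```bash
python3 -m handwheel '[{"tx":0,"ty":0,"tz":-0.15,"rx":0,"ry":0,"rz":0},{"tx":0,"ty":0,"tz":-0.35,"rx":0,"ry":0,"rz":0},{"tx":0,"ty":0,"tz":-0.6,"rx":0,"ry":0,"rz":0},{"tx":0,"ty":0,"tz":-0.85,"rx":0,"ry":0,"rz":0},{"tx":0,"ty":0,"tz":-1,"rx":0,"ry":0,"rz":0}]' -1
python3 - <<'E'
from h import *
go((.50,.10,.32),76)
im=ctrl.read_camera("wrist")[:,:,::-1];cv2.imwrite("pics/rel2.png",im)
E
```

```text
time: 11.58
ee_pos: [0.4326, 0.2557, 0.293]
orientation: [-0.224, 0.975, 0.001, 0.003]
force: [0.6, 0.1, 0.4]
width: 1.0
t=11.58 tcp [0.4326 0.2557 0.293 ] jaw 115.91 F [0.6 0.1 0.4] w 1.000 q7 1.42
 shift/15cm [ 0.048  -1.1295 -0.1816]  rot/45 [0.0045 0.0079 0.8869] len 0.172 turn 39.9
```

View pics/rel2.png

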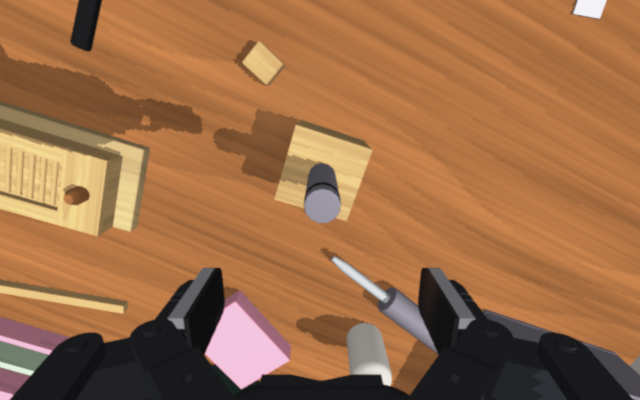

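The big duster now looks different from before: it appears to be lying down. I'll check in the fixed cameras.

Run:
```python
from h import *
a=ctrl.read_camera("scene")[:,:,::-1];b=ctrl.read_camera("side")[:,:,::-1]
cv2.imwrite("pics/s2.png",a);cv2.imwrite("pics/d2.png",b)
cv2.imwrite("pics/s2c.png",cv2.resize(a[140:300,370:530],None,fx=3.7,fy=3.7,interpolation=cv2.INTER_CUBIC))
```

```text
(no output)
```

View pics/s2.png

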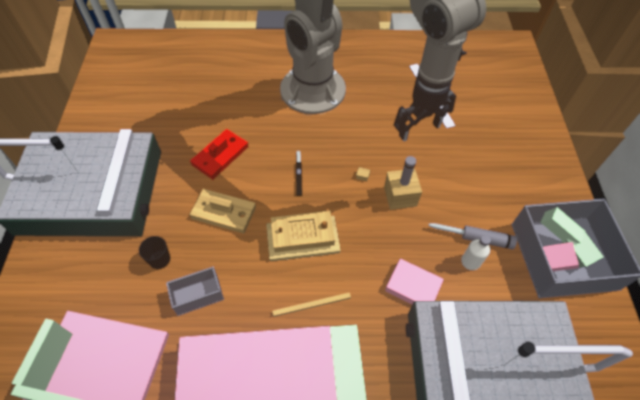

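View pics/d2.png

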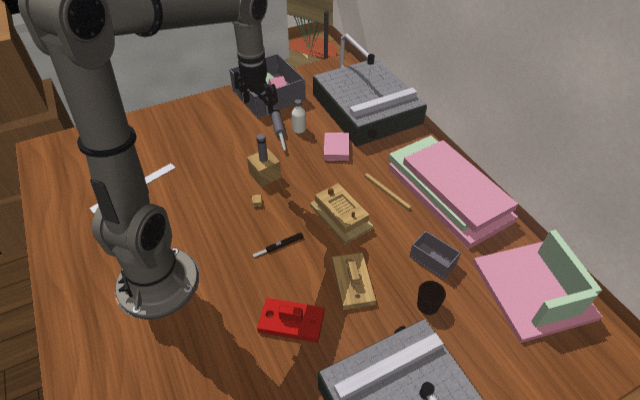

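View pics/s2c.png

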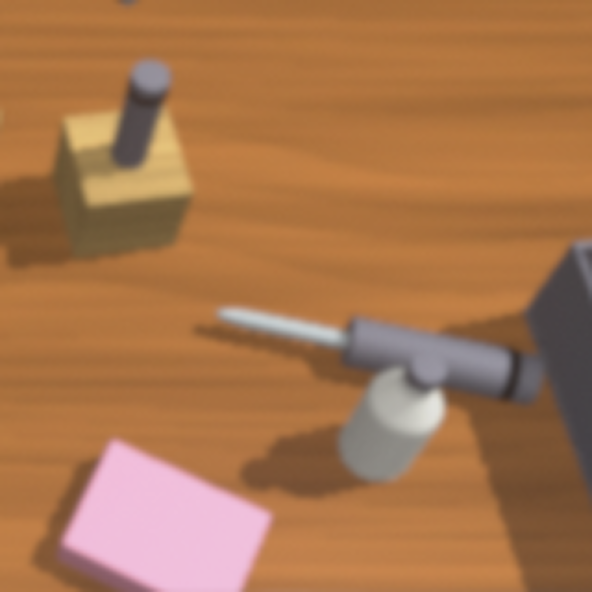

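The large decoy duster, which started balanced on its nozzle tip, has toppled and now lies beside the glue bottle (tip at scene (430,225)). It was already leaning in the picture at t=1.5 s, and the arm never came near it. It can't be balanced again, so I'll leave it. The small duster is upright in its stand. Now on to the upper half, turning the jaws by −133° to keep joint 7 in range.

```bash
python3 -m handwheel '[{"tx":0,"ty":-0.2,"tz":-0.05,"rx":0,"ry":0,"rz":0.15},{"tx":0,"ty":-0.4,"tz":-0.1,"rx":0,"ry":0,"rz":0.3},{"tx":0,"ty":-0.6,"tz":-0.1,"rx":0,"ry":0,"rz":0.45},{"tx":0,"ty":-0.8,"tz":-0.1,"rx":0,"ry":0,"rz":0.6},{"tx":0,"ty":-1,"tz":-0.1,"rx":0,"ry":0,"rz":0.75}]'
python3 - <<'E'
from h import *
print(ctrl.state()["joint_positions"].round(2))
go((.50,-.05,.32),50)
E
```

```text
time: 12.15
ee_pos: [0.4975, 0.1191, 0.3043]
orientation: [0.071, 0.997, 0.001, 0.001]
force: [1.2, -0.6, -1.2]
width: 1.001
[-0.6   0.11  0.3   1.8  -0.04  1.23  1.15]
t=12.15 tcp [0.4975 0.1191 0.3043] jaw 81.85 F [ 1.2 -0.6 -1.2] w 1.001 q7 1.15
 shift/15cm [-0.1767 -1.1135 -0.1078]  rot/45 [0.0046 0.0016 0.7078] len 0.170 turn 31.9
```

```bash
python3 -m handwheel '[{"tx":-0.04,"ty":-0.2,"tz":0,"rx":0,"ry":0,"rz":0.15},{"tx":-0.08,"ty":-0.4,"tz":-0.05,"rx":0,"ry":0,"rz":0.3},{"tx":-0.12,"ty":-0.6,"tz":-0.05,"rx":0,"ry":0,"rz":0.45},{"tx":-0.16,"ty":-0.8,"tz":-0.05,"rx":0,"ry":0,"rz":0.6},{"tx":-0.18,"ty":-1,"tz":-0.05,"rx":0,"ry":0,"rz":0.75}]'
python3 - <<'E'
from h import *
print(ctrl.state()["joint_positions"].round(2))
go((.49,-.18,.32),15)
E
```

```text
time: 12.57
ee_pos: [0.5022, -0.0347, 0.3097]
orientation: [0.36, 0.933, 0.001, -0.0]
force: [1.1, -0.7, 0.3]
width: 1.005
[-0.45  0.1   0.47  1.81 -0.05  1.25  0.87]
t=12.57 tcp [ 0.5022 -0.0347  0.3097] jaw 47.76 F [ 1.1 -0.7  0.3] w 1.005 q7 0.87
 shift/15cm [-0.5909 -0.7716 -0.0707]  rot/45 [ 0.0014 -0.0024  0.728 ] len 0.146 turn 32.8
```

```bash
python3 -m handwheel '[{"tx":-0.12,"ty":-0.15,"tz":0,"rx":0,"ry":0,"rz":0.15},{"tx":-0.24,"ty":-0.3,"tz":0,"rx":0,"ry":0,"rz":0.3},{"tx":-0.36,"ty":-0.45,"tz":0,"rx":0,"ry":0,"rz":0.45},{"tx":-0.48,"ty":-0.6,"tz":0,"rx":0,"ry":0,"rz":0.6},{"tx":-0.55,"ty":-0.72,"tz":0,"rx":0,"ry":0,"rz":0.75}]'
python3 - <<'E'
from h import *
print(ctrl.state()["joint_positions"].round(2))
go((.489,-.2525,.31),-17)
im=ctrl.read_camera("wrist")[:,:,::-1];cv2.imwrite("pics/p1.png",im)
E
```

```text
time: 12.98
ee_pos: [0.4893, -0.1727, 0.3078]
orientation: [0.619, 0.785, -0.0, -0.001]
force: [0.6, 0.2, -0.5]
width: 0.999
[-0.3   0.14  0.63  1.78 -0.09  1.25  0.59]
t=12.98 tcp [ 0.4893 -0.1727  0.3078] jaw 13.53 F [ 0.6  0.2 -0.5] w 0.999 q7 0.59
 shift/15cm [-0.5165 -0.1267 -0.0153]  rot/45 [-0.0038 -0.0012  0.6785] len 0.080 turn 30.5
```

View pics/p1.png

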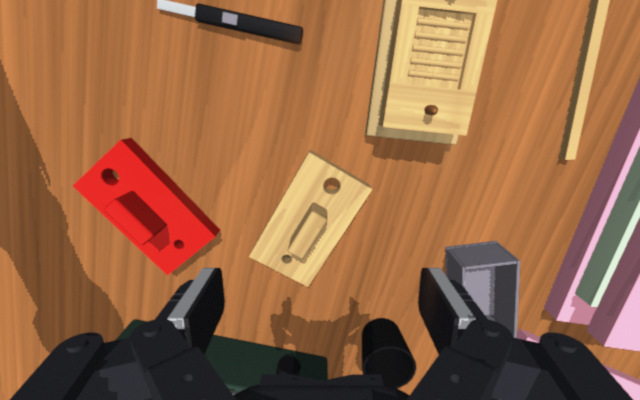

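The wrist view shows the upper half (thick hole at (332,186), thin at (287,259)) and the red decoy to its left. Aligning over the rib.

```bash
python3 -m handwheel '[{"tx":-0.13,"ty":-0.03,"tz":0,"rx":0,"ry":0,"rz":0.15},{"tx":-0.26,"ty":-0.06,"tz":0,"rx":0,"ry":0,"rz":0.3},{"tx":-0.39,"ty":-0.09,"tz":0,"rx":0,"ry":0,"rz":0.45},{"tx":-0.5,"ty":-0.12,"tz":0,"rx":0,"ry":0,"rz":0.6},{"tx":-0.5165,"ty":-0.125,"tz":0,"rx":0,"ry":0,"rz":0.68}]'
python3 -m handwheel '[{"tx":0,"ty":0,"tz":0,"rx":0,"ry":0,"rz":0},{"tx":0,"ty":0,"tz":0,"rx":0,"ry":0,"rz":0},{"tx":0,"ty":0,"tz":0,"rx":0,"ry":0,"rz":0},{"tx":0,"ty":0,"tz":0,"rx":0,"ry":0,"rz":0},{"tx":0,"ty":0,"tz":0,"rx":0,"ry":0,"rz":0}]'
python3 - <<'E'
from h import *
go((.489,-.2525,.31),-17)
np.save("calp.npy",ctrl.get_calibration("wrist"),allow_pickle=True)
im=ctrl.read_camera("wrist")[:,:,::-1];cv2.imwrite("pics/p2.png",im)
cv2.imwrite("pics/p2c.png",cv2.resize(im[120:300,230:410],None,fx=4,fy=4,interpolation=cv2.INTER_CUBIC)[:600])
E
```

```text
time: 13.45
ee_pos: [0.4849, -0.26, 0.3066]
orientation: [0.81, 0.587, -0.004, -0.0]
force: [0.3, -0.8, -0.8]
width: 1.001
time: 13.87
ee_pos: [0.4851, -0.2592, 0.3064]
orientation: [0.809, 0.587, -0.004, -0.001]
force: [-1.3, 0.4, 0.3]
width: 1.0
t=13.87 tcp [ 0.4851 -0.2592  0.3064] jaw -18.05 F [-1.3  0.4  0.3] w 1.000 q7 0.26
 shift/15cm [ 0.0502  0.0109 -0.0244]  rot/45 [-0.0074  0.0067 -0.0233] len 0.009 turn 1.1
```

View pics/p2.png

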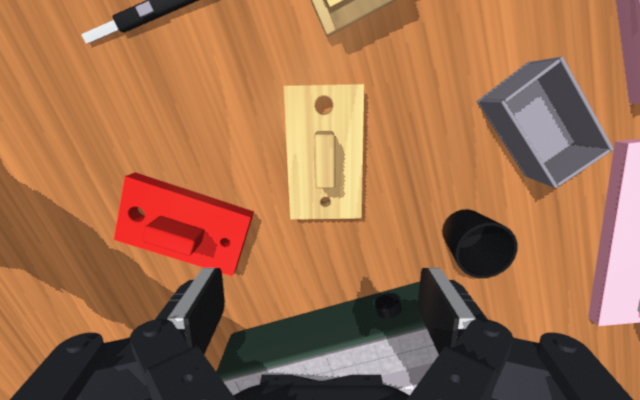

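View pics/p2c.png

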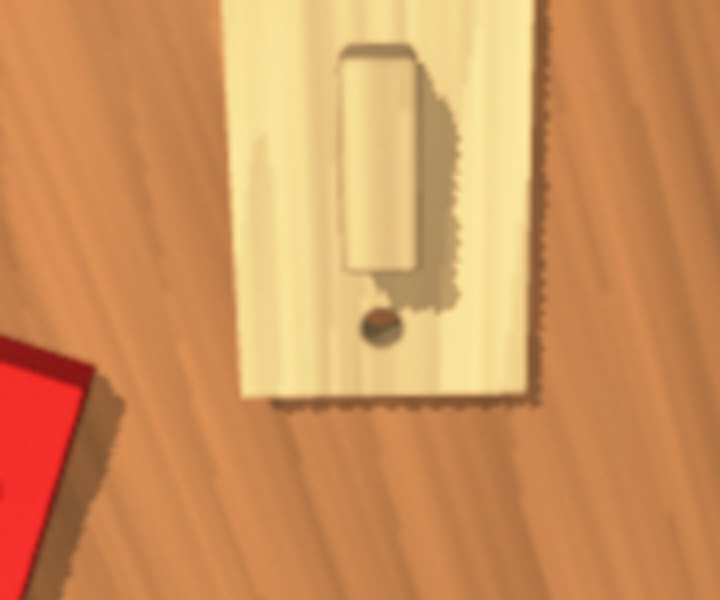

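Run:
```python
from h import *
np.set_printoptions(precision=4,suppress=True)
W=np.load("calp.npy",allow_pickle=True).item()
A=lambda l:np.array(l,float)/4+[230,120]
F=np.array([[-.045,.08,.024],[.045,.08,.024],[.045,-.08,.024],[-.045,-.08,.024]])
f=np.array([(285,86),(364,84.5),(361.75,218.3),(290.5,219.3)])
B=np.array([[-.011,.03,.064],[.011,.03,.064],[.011,-.03,.064],[-.011,-.03,.064]])
b=A([(341,57),(414,57),(417,270),(342,270)])
H=np.array([[0,.058,.024],[0,-.058,.024]]);h=np.array([(323.7,104.5),A((382,326))])
for o in ([(W,F,f)],[(W,B,b)],[(W,H,h)],[(W,F,f),(W,B,b),(W,H,h)]):
    x,r=fit(o,[.49,-.25,-.3]);print(x,np.degrees(x[2]),abs(r).max())
go((x[0],x[1],.31),np.degrees(x[2]))
```

```text
[ 0.4916 -0.2524 -0.2984] -17.098446233966264 0.5024302433955654
[ 0.491  -0.2512 -0.3035] -17.391411974145853 1.2948276471659597
[ 0.4912 -0.2511 -0.2931] -16.79462771399184 0.2157791508003868
[ 0.4912 -0.2516 -0.2985] -17.10178915793612 1.5125699329722693
t=13.92 tcp [ 0.4851 -0.2593  0.3065] jaw -18.07 F [-0.1 -0.2 -0.2] w 1.005 q7 0.26
 shift/15cm [ 0.0615  0.0229 -0.0238]  rot/45 [-0.0071  0.0068 -0.0216] len 0.010 turn 1.1
```

```bash
python3 -m handwheel '[{"tx":0.03,"ty":0.012,"tz":0.15,"rx":-0.007,"ry":0.007,"rz":-0.022},{"tx":0.06,"ty":0.023,"tz":0.35,"rx":-0.007,"ry":0.007,"rz":-0.022},{"tx":0.061,"ty":0.023,"tz":0.6,"rx":-0.007,"ry":0.007,"rz":-0.022},{"tx":0.061,"ty":0.023,"tz":0.85,"rx":-0.007,"ry":0.007,"rz":-0.022},{"tx":0.061,"ty":0.023,"tz":1,"rx":-0.007,"ry":0.007,"rz":-0.022}]'
python3 - <<'E'
from h import *
go((.4912,-.2516,.12),-17.1)
E
```

```text
time: 14.33
ee_pos: [0.4887, -0.2505, 0.1531]
orientation: [0.804, 0.595, -0.001, -0.002]
force: [-0.0, 0.3, 0.2]
width: 0.994
t=14.33 tcp [ 0.4887 -0.2505  0.1531] jaw -16.99 F [-0.   0.3  0.2] w 0.994 q7 0.38
 shift/15cm [-0.0023  0.0192  0.2204]  rot/45 [-0.0055 -0.0011  0.0024] len 0.033 turn 0.3
```

```bash
python3 -m handwheel '[{"tx":0,"ty":0.019,"tz":0.08,"rx":-0.005,"ry":0,"rz":0.002},{"tx":0,"ty":0.019,"tz":0.16,"rx":-0.005,"ry":0,"rz":0.002},{"tx":0,"ty":0.019,"tz":0.22,"rx":-0.005,"ry":0,"rz":0.002},{"tx":0,"ty":0.019,"tz":0.22,"rx":-0.005,"ry":0,"rz":0.002},{"tx":0,"ty":0.019,"tz":0.22,"rx":-0.005,"ry":0,"rz":0.002}]'
python3 - <<'E'
from h import *
go((.4912,-.2516,.055),-17.1)
im=ctrl.read_camera("wrist")[:,:,::-1];cv2.imwrite("pics/p3.png",im)
W=ctrl.get_calibration("wrist")
print(proj(W,[[.4912,-.2516,.064]]))
E
```

```text
time: 14.75
ee_pos: [0.4916, -0.2515, 0.1205]
orientation: [0.804, 0.594, 0.0, -0.0]
force: [0.6, -0.1, 0.4]
width: 1.0
t=14.75 tcp [ 0.4916 -0.2515  0.1205] jaw -17.07 F [ 0.6 -0.1  0.4] w 1.000 q7 0.41
 shift/15cm [-0.002  -0.0027  0.4366]  rot/45 [ 0.0004 -0.001   0.0006] len 0.065 turn 0.1
[[318.20446559 240.05270353]]
```

View pics/p3.png

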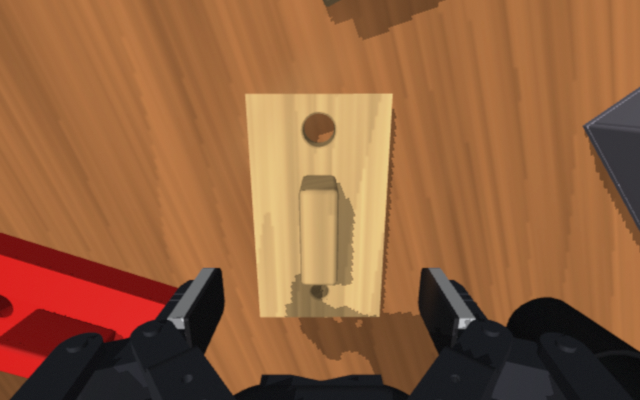

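Rib is centred between the jaws at (319,237). Descending and gripping.

```bash
python3 -m handwheel '[{"tx":0,"ty":0,"tz":0.1,"rx":0,"ry":0,"rz":0},{"tx":0,"ty":0,"tz":0.2,"rx":0,"ry":0,"rz":0},{"tx":0,"ty":0,"tz":0.3,"rx":0,"ry":0,"rz":0},{"tx":0,"ty":0,"tz":0.4,"rx":0,"ry":0,"rz":0},{"tx":0,"ty":0,"tz":0.435,"rx":0,"ry":0,"rz":0}]'
python3 - <<'E'
from h import *
go((.4912,-.2516,.055),-17.1)
E
```

```text
time: 15.22
ee_pos: [0.4921, -0.2514, 0.0553]
orientation: [0.804, 0.594, 0.001, 0.0]
force: [-0.0, 0.5, 0.6]
width: 1.0
t=15.22 tcp [ 0.4921 -0.2514  0.0553] jaw -17.06 F [-0.   0.5  0.6] w 1.000 q7 0.48
 shift/15cm [-0.003  -0.0051  0.0018]  rot/45 [ 0.0012 -0.0013  0.001 ] len 0.001 turn 0.1
```

```bash
python3 -m handwheel '[{"tx":0,"ty":-0.005,"tz":0,"rx":0.001,"ry":0,"rz":0},{"tx":0,"ty":-0.005,"tz":0,"rx":0.001,"ry":0,"rz":0},{"tx":0,"ty":-0.005,"tz":0,"rx":0.001,"ry":0,"rz":0},{"tx":0,"ty":-0.005,"tz":0,"rx":0.001,"ry":0,"rz":0},{"tx":0,"ty":-0.005,"tz":0,"rx":0.001,"ry":0,"rz":0}]' 1 70
python3 -m handwheel '[{"tx":0,"ty":0,"tz":0,"rx":0,"ry":0,"rz":0},{"tx":0,"ty":0,"tz":0,"rx":0,"ry":0,"rz":0},{"tx":0,"ty":0,"tz":0,"rx":0,"ry":0,"rz":0},{"tx":0,"ty":0,"tz":0,"rx":0,"ry":0,"rz":0},{"tx":0,"ty":0,"tz":0,"rx":0,"ry":0,"rz":0}]'
python3 - <<'E'
from h import *
go((.4912,-.2516,.055),-17.1)
np.save("calg.npy",ctrl.get_calibration("wrist"),allow_pickle=True)
im=ctrl.read_camera("wrist")[:,:,::-1];cv2.imwrite("pics/p4.png",im)
E
```

```text
time: 15.63
ee_pos: [0.4919, -0.2515, 0.0561]
orientation: [0.804, 0.594, 0.001, 0.0]
force: [-0.3, 0.1, 0.1]
width: 0.3
time: 16.05
ee_pos: [0.4921, -0.2515, 0.0563]
orientation: [0.804, 0.594, 0.001, 0.001]
force: [-0.3, -0.4, 2.3]
width: 0.244
t=16.05 tcp [ 0.4921 -0.2515  0.0563] jaw -17.05 F [-0.3 -0.4  2.3] w 0.244 q7 0.48
 shift/15cm [-0.0025 -0.0055  0.0087]  rot/45 [ 0.0027 -0.0015  0.001 ] len 0.002 turn 0.1
```

View pics/p4.png

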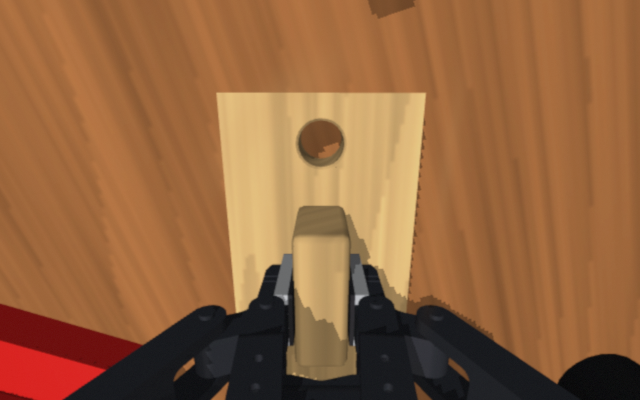

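Run:
```python
from h import *
np.set_printoptions(precision=4,suppress=True)
W=np.load("calg.npy",allow_pickle=True).item()
im=cv2.imread("pics/p4.png")
cv2.imwrite("pics/p4c.png",cv2.resize(im[80:230,205:435],None,fx=3.4,fy=3.4,interpolation=cv2.INTER_CUBIC))
```

```text
(no output)
```

View pics/p4c.png

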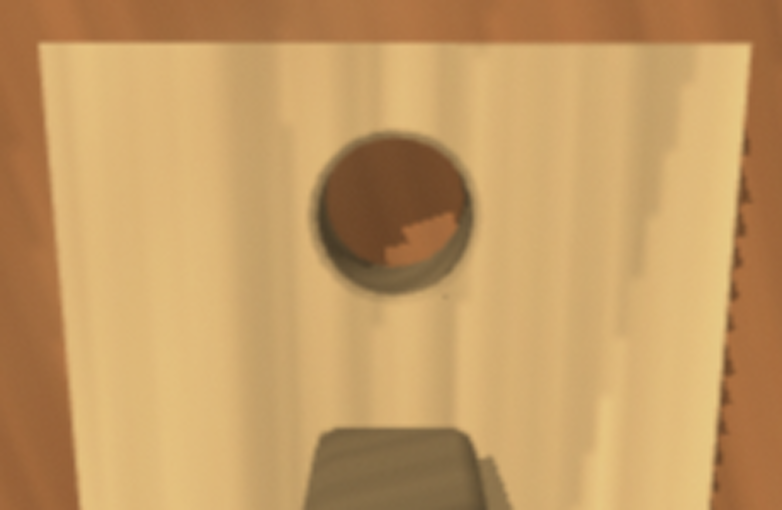

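Run:
```python
from h import *
np.set_printoptions(precision=4,suppress=True)
W=np.load("calg.npy",allow_pickle=True).item()
L=np.array([[-.045,.08,.024],[.045,.08,.024],[0,.058,.024]])
u=np.array([(40,43),(751,43),(394,213)])/3.4+[205,80]
x,r=fit([(W,L,u)],[.49,-.25,-.3]);print(x,np.degrees(x[2]),r)
st=ctrl.state();p=np.array(st["ee_pos"])
a=np.radians(-17.05);d=x[:2]-p[:2]
dj=d@[np.cos(a),np.sin(a)];dl=d@[-np.sin(a),np.cos(a)]
print("plate origin rel TCP: along jaw",dj,"along plate y",dl)
yaw=.140
off=np.array([dj*np.cos(yaw)-dl*np.sin(yaw),dj*np.sin(yaw)+dl*np.cos(yaw)])
print("TCP over mould",np.array([.5748,-.0248])-off)
```

```text
[ 0.493  -0.2516 -0.2979] -17.071228614067923 [[ 0.154  -0.501 ]
 [-0.4423 -0.3939]
 [ 0.3014  0.9211]]
plate origin rel TCP: along jaw 0.0008954516419194549 along plate y 0.00010432547268530132
TCP over mould [ 0.5739 -0.025 ]
```

```bash
python3 -m handwheel '[{"tx":0,"ty":0,"tz":-0.08,"rx":0,"ry":0,"rz":0},{"tx":0,"ty":0,"tz":-0.25,"rx":0,"ry":0,"rz":0},{"tx":0,"ty":0,"tz":-0.45,"rx":0,"ry":0,"rz":0},{"tx":0,"ty":0,"tz":-0.65,"rx":0,"ry":0,"rz":0},{"tx":0,"ty":0,"tz":-0.8,"rx":0,"ry":0,"rz":0}]'
python3 - <<'E'
from h import *
im=ctrl.read_camera("wrist")[:,:,::-1];cv2.imwrite("pics/p5.png",im)
go((.5745,-.025,.175),8)
E
```

```text
time: 16.52
ee_pos: [0.4917, -0.252, 0.1787]
orientation: [0.804, 0.594, 0.001, 0.001]
force: [0.5, -0.4, -3.7]
width: 0.249
t=16.57 tcp [ 0.494  -0.2534  0.1826] jaw -17.11 F [ 1.4  0.  -1. ] w 0.245 q7 0.36
 shift/15cm [1.6134 0.0642 0.0536]  rot/45 [ 0.0137  0.0015 -0.5581] len 0.242 turn 25.1
```

View pics/p5.png

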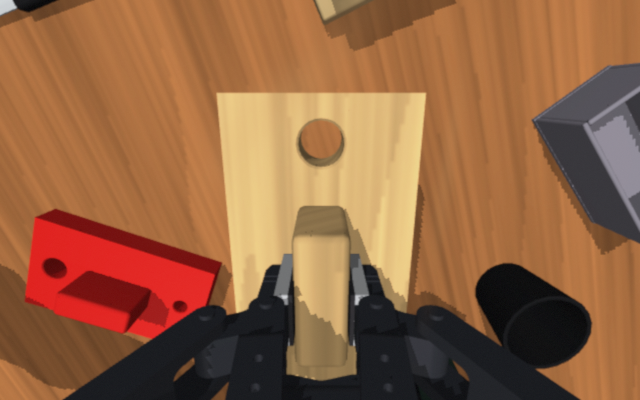

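Plate lifted with the same picture geometry (no slip or tilt). Carrying it to the mould.

```bash
python3 -m handwheel '[{"tx":0.15,"ty":0,"tz":0,"rx":0,"ry":0,"rz":-0.1},{"tx":0.35,"ty":0.01,"tz":0.02,"rx":0,"ry":0,"rz":-0.2},{"tx":0.55,"ty":0.02,"tz":0.03,"rx":0.01,"ry":0,"rz":-0.3},{"tx":0.75,"ty":0.03,"tz":0.03,"rx":0.01,"ry":0,"rz":-0.4},{"tx":0.9,"ty":0.035,"tz":0.03,"rx":0.01,"ry":0,"rz":-0.5}]'
python3 - <<'E'
from h import *
go((.5745,-.025,.175),8)
E
```

```text
time: 16.98
ee_pos: [0.539, -0.1227, 0.1779]
orientation: [0.671, 0.742, 0.001, 0.001]
force: [0.7, 1.5, -2.8]
width: 0.246
t=16.98 tcp [ 0.539  -0.1227  0.1779] jaw 5.73 F [ 0.7  1.5 -2.8] w 0.246 q7 0.45
 shift/15cm [0.6246 0.3006 0.0197]  rot/45 [ 0.0023 -0.0001 -0.0505] len 0.104 turn 2.3
```

```bash
python3 -m handwheel '[{"tx":0.2,"ty":0.1,"tz":0.01,"rx":0,"ry":0,"rz":-0.02},{"tx":0.4,"ty":0.2,"tz":0.02,"rx":0,"ry":0,"rz":-0.04},{"tx":0.55,"ty":0.27,"tz":0.02,"rx":0,"ry":0,"rz":-0.05},{"tx":0.62,"ty":0.3,"tz":0.02,"rx":0,"ry":0,"rz":-0.05},{"tx":0.62,"ty":0.3,"tz":0.02,"rx":0,"ry":0,"rz":-0.05}]'
python3 - <<'E'
from h import *
go((.5745,-.025,.145),8)
E
```

```text
time: 17.4
ee_pos: [0.5748, -0.0215, 0.1743]
orientation: [0.654, 0.757, 0.001, -0.0]
force: [0.3, -0.3, -3.8]
width: 0.246
t=17.40 tcp [ 0.5748 -0.0215  0.1743] jaw 8.32 F [ 0.3 -0.3 -3.8] w 0.246 q7 0.31
 shift/15cm [-0.0232 -0.0055  0.1952]  rot/45 [ 0.0013 -0.0021  0.007 ] len 0.030 turn 0.3
```

```bash
python3 -m handwheel '[{"tx":-0.023,"ty":-0.005,"tz":0.06,"rx":0,"ry":-0.002,"rz":0.006},{"tx":-0.023,"ty":-0.005,"tz":0.12,"rx":0,"ry":-0.002,"rz":0.006},{"tx":-0.023,"ty":-0.005,"tz":0.17,"rx":0,"ry":-0.002,"rz":0.006},{"tx":-0.023,"ty":-0.005,"tz":0.19,"rx":0,"ry":-0.002,"rz":0.006},{"tx":-0.023,"ty":-0.005,"tz":0.19,"rx":0,"ry":-0.002,"rz":0.006}]'
python3 - <<'E'
from h import *
go((.5745,-.025,.145),8)
st=ctrl.state()
np.save("calf.npy",ctrl.get_calibration("wrist"),allow_pickle=True)
for n in ("wrist","scene","side"):
    im=ctrl.read_camera(n)[:,:,::-1];cv2.imwrite(f"pics/f_{n}.png",im)
    if n=="wrist": cv2.imwrite("pics/f_wc.png",cv2.resize(im[60:220,200:440],None,fx=3.3,fy=3.3,interpolation=cv2.INTER_CUBIC))
    if n=="scene": cv2.imwrite("pics/f_sc.png",cv2.resize(im[180:270,250:360],None,fx=6,fy=6,interpolation=cv2.INTER_CUBIC))
    if n=="side": cv2.imwrite("pics/f_dc.png",cv2.resize(im[150:260,290:400],None,fx=5,fy=5,interpolation=cv2.INTER_CUBIC))
E
```

```text
time: 17.82
ee_pos: [0.5732, -0.0262, 0.1443]
orientation: [0.657, 0.754, -0.001, -0.001]
force: [-0.3, 0.1, -4.1]
width: 0.245
t=17.82 tcp [ 0.5732 -0.0262  0.1443] jaw 7.92 F [-0.3  0.1 -4.1] w 0.245 q7 0.33
 shift/15cm [ 0.0069  0.0099 -0.0049]  rot/45 [-0.0028  0.0002 -0.0017] len 0.002 turn 0.1
```

View pics/f_wc.png

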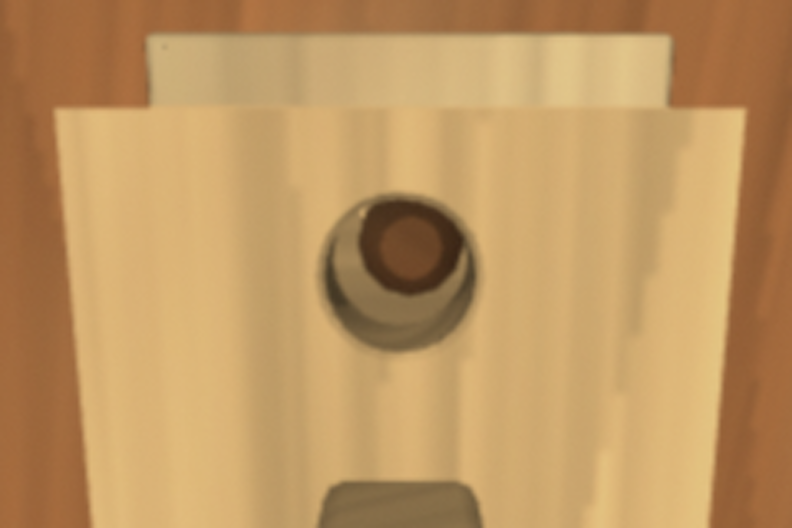

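View pics/f_sc.png

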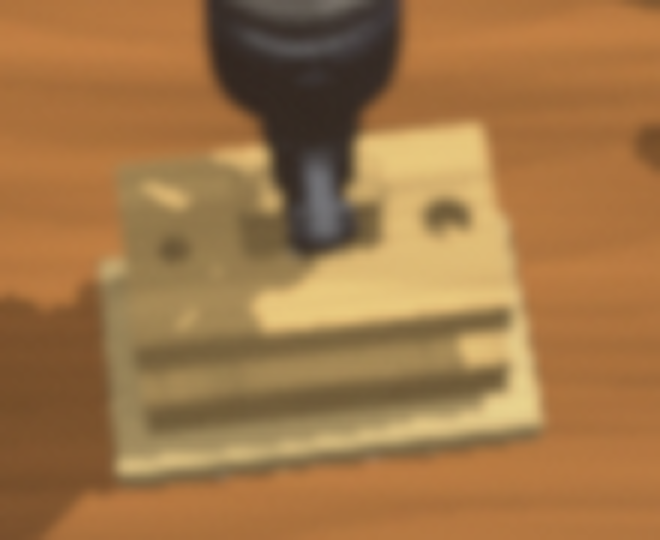

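View pics/f_dc.png

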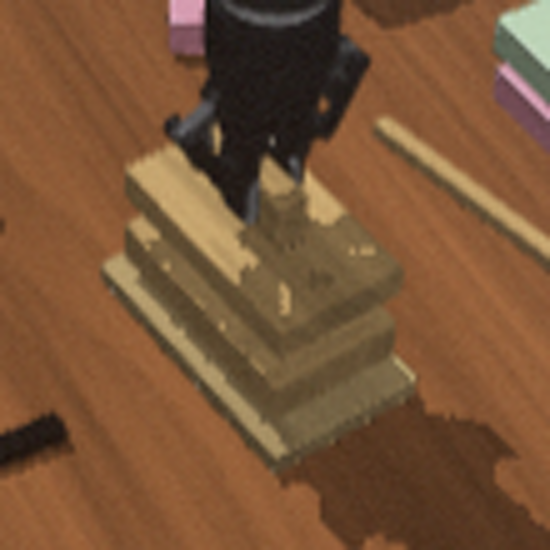

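Run:
```python
from h import *
np.set_printoptions(precision=4,suppress=True)
W=np.load("calf.npy",allow_pickle=True).item()
A=lambda l:np.array(l,float)/3.3+[200,60]
z=.112
tip=ray(W,A((411,248)),.082);tip2=ray(W,A((411,245)),.074)
hole=ray(W,A((399,272)),z)
L=np.array([[-.045,.08,z],[.045,.08,z],[0,.058,z]])
x,r=fit([(W,L,A([(55,108),(746,108),(399,272)]))],[.57,-.02,.14]);print("plate",x,np.degrees(x[2]),abs(r).max())
print("tip",tip,tip2,"hole",hole,"d",tip-hole)
b=[ray(W,A((148,35)),.02),ray(W,A((672,35)),.02)]
d=b[1]-b[0];print("base edge yaw",np.degrees(np.arctan2(d[1],d[0])),np.linalg.norm(d))
b=[ray(W,A((55,108)),z),ray(W,A((746,108)),z)];d=b[1]-b[0];print("plate edge yaw",np.degrees(np.arctan2(d[1],d[0])),np.linalg.norm(d))
p=[.5748-.058*np.sin(.14),-.0248+.058*np.cos(.14)];print("expected thick dowel",p)
```

```text
plate [ 0.5738 -0.0264  0.138 ] 7.90657938770396 1.156129029092341
tip [0.5675 0.0318 0.082 ] [0.5676 0.0315 0.074 ] hole [0.5656 0.0316 0.112 ] d [ 0.0018  0.0002 -0.03  ]
base edge yaw 7.915824176500843 0.10747983225796684
plate edge yaw 7.92750532829755 0.09033425316403937
expected thick dowel [np.float64(0.5667064993506342), np.float64(0.03263252778033296)]
```

Seen through the thick hole, the dowel tip is 1.8 mm off in x and aligned in y. The yaw matches (7.9°). Correcting by 1.6 mm and descending gently.

```bash
python3 -m handwheel '[{"tx":0.002,"ty":0.011,"tz":0,"rx":-0.002,"ry":0,"rz":0},{"tx":0.002,"ty":0.011,"tz":0.02,"rx":-0.002,"ry":0,"rz":0},{"tx":0.002,"ty":0.011,"tz":0.05,"rx":-0.002,"ry":0,"rz":0},{"tx":0.002,"ty":0.011,"tz":0.08,"rx":-0.002,"ry":0,"rz":0},{"tx":0.002,"ty":0.011,"tz":0.08,"rx":-0.002,"ry":0,"rz":0}]'
python3 - <<'E'
from h import *
go((.5748,-.0256,.1183),8)
st=ctrl.state()
np.save("calf2.npy",ctrl.get_calibration("wrist"),allow_pickle=True)
im=ctrl.read_camera("wrist")[:,:,::-1];cv2.imwrite("pics/f2_wc.png",cv2.resize(im[60:220,200:440],None,fx=3.3,fy=3.3,interpolation=cv2.INTER_CUBIC))
E
```

```text
time: 18.38
ee_pos: [0.5754, -0.0248, 0.1327]
orientation: [0.656, 0.755, 0.0, 0.0]
force: [-0.2, -0.8, -4.5]
width: 0.25
t=18.38 tcp [ 0.5754 -0.0248  0.1327] jaw 8.01 F [-0.2 -0.8 -4.5] w 0.250 q7 0.34
 shift/15cm [-0.0046 -0.0048  0.096 ]  rot/45 [ 0.0008 -0.0001  0.0002] len 0.014 turn 0.0
```

View pics/f2_wc.png

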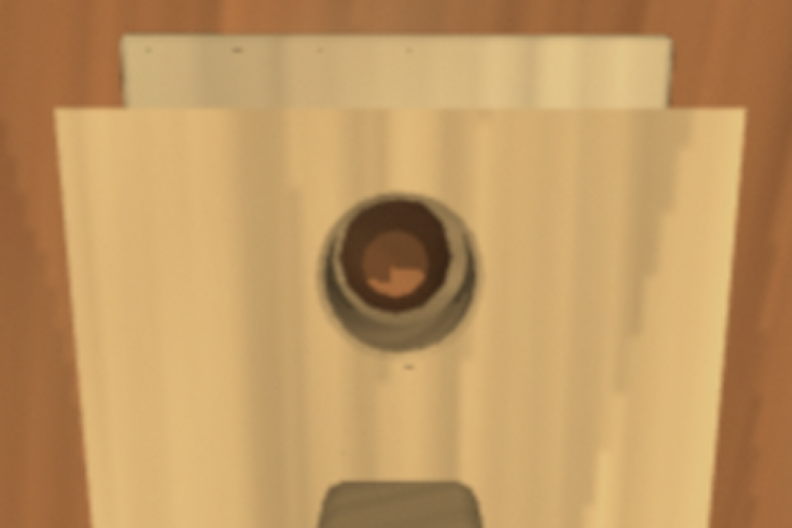

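Run:
```python
from h import *
np.set_printoptions(precision=4,suppress=True)
W=np.load("calf2.npy",allow_pickle=True).item()
A=lambda l:np.array(l,float)/3.3+[200,60]
t=ray(W,A((396,263)),.082);h=ray(W,A((399,272)),.1004);print(t,h,t-h)
```

```text
[0.5676 0.0319 0.082 ] [0.5679 0.033  0.1004] [-0.0003 -0.0011 -0.0184]
```

```bash
python3 -m handwheel '[{"tx":-0.006,"ty":-0.003,"tz":0,"rx":0,"ry":0,"rz":0},{"tx":-0.006,"ty":-0.003,"tz":0.02,"rx":0,"ry":0,"rz":0},{"tx":-0.006,"ty":-0.003,"tz":0.04,"rx":0,"ry":0,"rz":0},{"tx":-0.006,"ty":-0.003,"tz":0.06,"rx":0,"ry":0,"rz":0},{"tx":-0.006,"ty":-0.003,"tz":0.075,"rx":0,"ry":0,"rz":0}]'
python3 - <<'E'
from h import *
go((.5748,-.0256,.1183),8)
E
```

```text
time: 18.85
ee_pos: [0.5752, -0.0258, 0.1214]
orientation: [0.656, 0.755, 0.0, 0.0]
force: [-0.9, -0.7, -3.7]
width: 0.247
t=18.85 tcp [ 0.5752 -0.0258  0.1214] jaw 8.00 F [-0.9 -0.7 -3.7] w 0.247 q7 0.35
 shift/15cm [ 0.0017 -0.0024  0.0208]  rot/45 [ 0.0011 -0.0001  0.0001] len 0.003 turn 0.0
```

No contact force beyond the plate's weight. Down the remaining 3 mm to contact.

```bash
python3 -m handwheel '[{"tx":0.001,"ty":-0.002,"tz":0.008,"rx":0,"ry":0,"rz":0},{"tx":0.001,"ty":-0.002,"tz":0.016,"rx":0,"ry":0,"rz":0},{"tx":0.001,"ty":-0.002,"tz":0.022,"rx":0,"ry":0,"rz":0},{"tx":0.001,"ty":-0.002,"tz":0.022,"rx":0,"ry":0,"rz":0},{"tx":0.001,"ty":-0.002,"tz":0.022,"rx":0,"ry":0,"rz":0}]' - 100
python3 - <<'E'
from h import *
print(ctrl.state()["moment"].round(2))
go((.5748,-.0256,.1183),8)
E
```

```text
time: 19.27
ee_pos: [0.5749, -0.0257, 0.1184]
orientation: [0.656, 0.755, 0.0, 0.0]
force: [-0.5, 0.1, -0.6]
width: 0.24
[ 0.08  0.34 -0.03]
t=19.27 tcp [ 0.5749 -0.0257  0.1184] jaw 8.00 F [-0.5  0.1 -0.6] w 0.240 q7 0.35
 shift/15cm [ 0.0007 -0.0004  0.0007]  rot/45 [ 0.0011 -0.0004  0.    ] len 0.000 turn 0.1
```

Contact where predicted (TCP z 0.118). Pressing about 11 mm.

```bash
python3 -m handwheel '[{"tx":0,"ty":0,"tz":0.01,"rx":0,"ry":0,"rz":0},{"tx":0,"ty":0,"tz":0.02,"rx":0,"ry":0,"rz":0},{"tx":0,"ty":0,"tz":0.03,"rx":0,"ry":0,"rz":0},{"tx":0,"ty":0,"tz":0.04,"rx":0,"ry":0,"rz":0},{"tx":0,"ty":0,"tz":0.04,"rx":0,"ry":0,"rz":0}]'
python3 - <<'E'
from h import *
print(ctrl.state()["moment"].round(2))
go((.5748,-.0256,.1075),8)
E
```

```text
time: 19.68
ee_pos: [0.5749, -0.0257, 0.1131]
orientation: [0.656, 0.755, 0.001, -0.0]
force: [-4.1, 0.6, 8.4]
width: 0.24
[0.13 0.97 0.03]
t=19.68 tcp [ 0.5749 -0.0257  0.1131] jaw 8.00 F [-4.1  0.6  8.4] w 0.240 q7 0.36
 shift/15cm [ 0.0008 -0.0006  0.0373]  rot/45 [ 0.001  -0.001  -0.0001] len 0.006 turn 0.1
```

```bash
python3 -m handwheel '[{"tx":0,"ty":-0.002,"tz":0.01,"rx":0,"ry":0,"rz":0},{"tx":0,"ty":-0.003,"tz":0.02,"rx":0,"ry":0,"rz":0},{"tx":0,"ty":-0.003,"tz":0.035,"rx":0,"ry":0,"rz":0},{"tx":0,"ty":-0.003,"tz":0.045,"rx":0,"ry":0,"rz":0},{"tx":0,"ty":-0.003,"tz":0.045,"rx":0,"ry":0,"rz":0}]'
python3 - <<'E'
from h import *
print(ctrl.state()["moment"].round(2))
go((.5748,-.0256,.1075),8)
for n in ("wrist","scene","side"):
    im=ctrl.read_camera(n)[:,:,::-1];cv2.imwrite(f"pics/e_{n}.png",im)
    if n=="wrist": cv2.imwrite("pics/e_wc.png",cv2.resize(im[60:220,200:440],None,fx=3.3,fy=3.3,interpolation=cv2.INTER_CUBIC))
    if n=="scene": cv2.imwrite("pics/e_sc.png",cv2.resize(im[180:270,250:360],None,fx=6,fy=6,interpolation=cv2.INTER_CUBIC))
    if n=="side": cv2.imwrite("pics/e_dc.png",cv2.resize(im[150:260,290:400],None,fx=5,fy=5,interpolation=cv2.INTER_CUBIC))
E
```

```text
time: 20.1
ee_pos: [0.5749, -0.0257, 0.108]
orientation: [0.656, 0.755, 0.001, -0.0]
force: [-6.2, 1.1, 13.1]
width: 0.24
[0.21 1.35 0.03]
t=20.10 tcp [ 0.5749 -0.0257  0.108 ] jaw 7.99 F [-6.2  1.1 13.1] w 0.240 q7 0.36
 shift/15cm [ 0.001  -0.0004  0.0036]  rot/45 [ 0.0019 -0.0022 -0.0001] len 0.001 turn 0.1
```

View pics/e_wc.png

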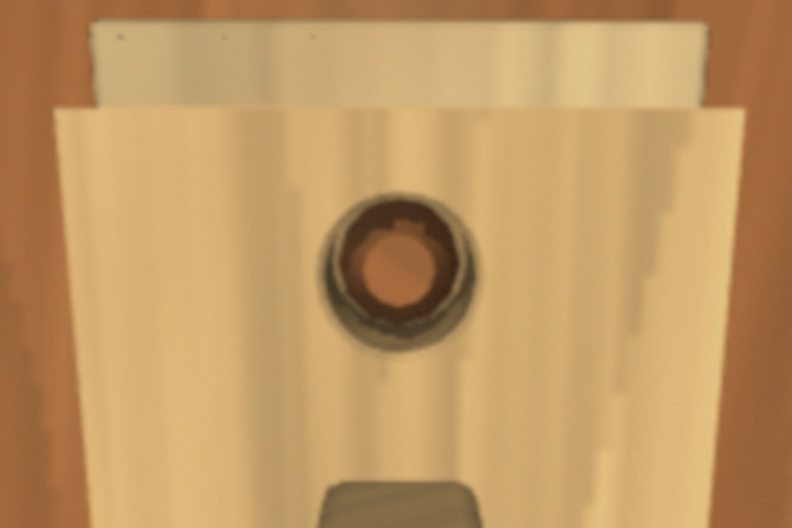

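View pics/e_sc.png

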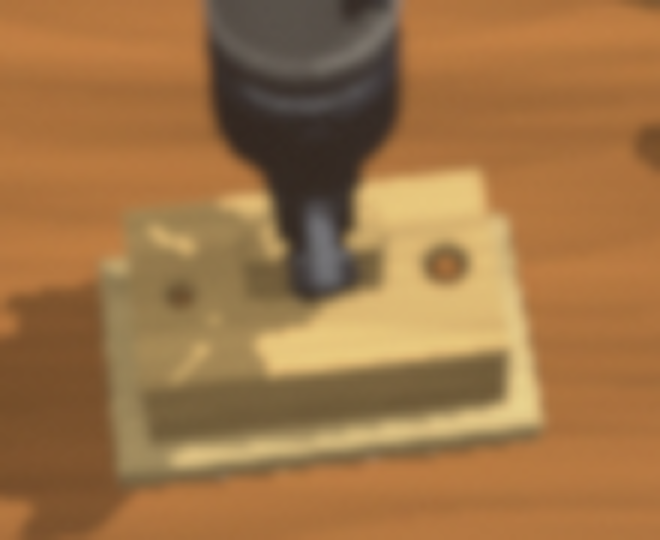

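View pics/e_dc.png

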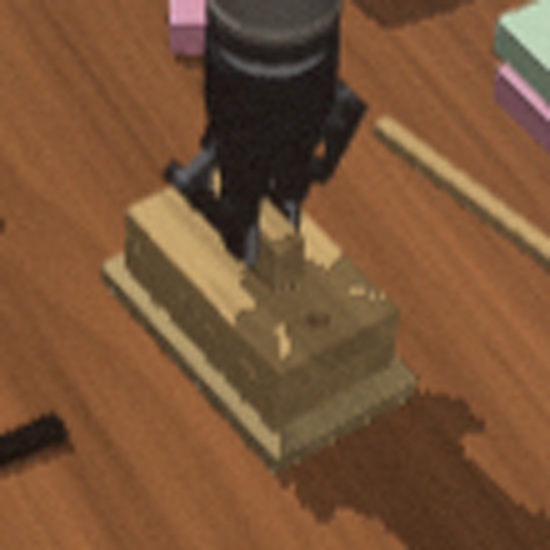

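The halves are flush. The dowel is centred in the hole, and the force (13 N plus about 4 N plate weight) and TCP travel both indicate about 10 mm. I'll hold once more, check the rest of the bench, then hand in.

```bash
python3 -m handwheel '[{"tx":0,"ty":0,"tz":0.004,"rx":0,"ry":0,"rz":0},{"tx":0,"ty":0,"tz":0.004,"rx":0,"ry":0,"rz":0},{"tx":0,"ty":0,"tz":0.004,"rx":0,"ry":0,"rz":0},{"tx":0,"ty":0,"tz":0.004,"rx":0,"ry":0,"rz":0},{"tx":0,"ty":0,"tz":0.004,"rx":0,"ry":0,"rz":0}]'
python3 - <<'E'
import cv2,numpy as np
a=cv2.imread("pics/scene0.png");b=cv2.imread("pics/e_scene.png")
c=np.hstack([a[120:320,120:520],b[120:320,120:520]]);cv2.imwrite("pics/cmp.png",np.vstack([cv2.resize(a[205:305,380:520],None,fx=2.85,fy=2.85),cv2.resize(b[205:305,380:520],None,fx=2.85,fy=2.85)]))
E
```

```text
time: 20.67
ee_pos: [0.5749, -0.0257, 0.1093]
orientation: [0.656, 0.755, 0.002, -0.001]
force: [-7.1, 0.7, 13.3]
width: 0.242
```

View pics/e_scene.png

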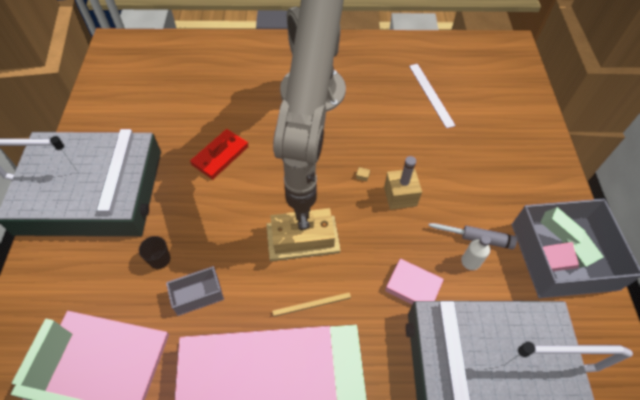

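View pics/cmp.png

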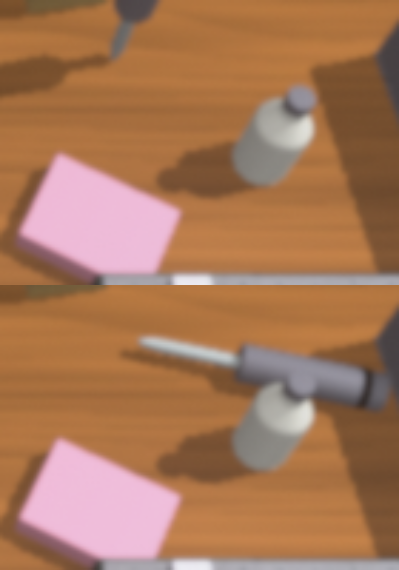

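The glue and foam haven't moved. Re-basing the target eased the push by about 1 mm, so I'll press deeper for margin.

```bash
python3 -m handwheel '[{"tx":0,"ty":0,"tz":0.01,"rx":0,"ry":0,"rz":0},{"tx":0,"ty":-0.003,"tz":0.02,"rx":0,"ry":0,"rz":0},{"tx":0,"ty":-0.003,"tz":0.03,"rx":0,"ry":0,"rz":0},{"tx":0,"ty":-0.003,"tz":0.032,"rx":0,"ry":0,"rz":0},{"tx":0,"ty":-0.003,"tz":0.032,"rx":0,"ry":0,"rz":0}]'
python3 - <<'E'
from h import *
for i in range(4):
    im=ctrl.read_camera("side")
    s=ctrl.state();print(s["time"],s["ee_pos"].round(4),s["force"].round(1),s["orientation"].round(4))
E
```

```text
time: 21.08
ee_pos: [0.5749, -0.0258, 0.1066]
orientation: [0.656, 0.755, 0.002, -0.001]
force: [-7.0, 1.4, 16.0]
width: 0.241
21.1333 [ 0.5749 -0.0257  0.1067] [-7.   1.7 15.7] [ 0.656   0.7547  0.0021 -0.0008]
21.1833 [ 0.5749 -0.0257  0.1067] [-7.1  1.7 16.3] [ 0.656   0.7547  0.0022 -0.0008]
21.2333 [ 0.5749 -0.0257  0.1067] [-6.5  1.9 16.1] [ 0.656   0.7548  0.0022 -0.0008]
21.2833 [ 0.5749 -0.0258  0.1068] [-6.   0.9 16. ] [ 0.656   0.7547  0.0022 -0.0008]
```

Stable at z 0.1067, about 11.6 mm pressed. The load of 16 N plus the plate's weight matches the 20 N near the stop. Handing in.

Run:
```python
from workcell import ctrl
print(ctrl.sign_off())
```

```text
the job is handed in; nothing more can be done
None
```

I did all the steps in the order asked and handed the job in at about 21 s. The gripper was still holding the mould pressed down.

- **Duster:** I took the small duster from its stand and held its nozzle about 4 cm above the cavity's centre, pointing straight down, for about 2.1 s. By my measurements the tip was within about 1 mm of the centre line. I then put it back, and the pictures show it upright in its stand.
- **Mould:** The upper half is on both dowels with the wide hole over the thick dowel, and the pictures showed the halves flush at about 10 mm of press.
- **Press:** Just before hand-in the tool had gone down about 11.6 mm of the 12 mm travel. The upward force was 16 N, which with roughly 4 N of plate weight fits the roughly 20 N expected at the stop. A steady sideways force of 6–7 N and a tool tilt of about 0.25° remained.

**One thing did not stay put:** the larger duster, which is not a listed item, stood balanced on its nozzle tip. It was already leaning at 1.5 s and then fell over, and it now lies beside the glue bottle. In my pictures the arm never came near it, so I believe it fell by itself. The glue bottle and foam show no movement, and nothing fell off the bench. I left it lying, as it cannot be balanced again.

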